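Contact-probe check of a sample carousel

ROBOT

A 7-joint arm with a two-finger parallel gripper is mounted at the origin on the work surface. World frame = base frame: x ahead of the robot, y to its left, z up, the work surface at z = 0. Lengths are in mm, angles in rad, forces in N, time in s.
With the tool pointing down it reaches from about 425 to 950 mm from the base axis. Payload 4.7 kg.
Tool frame: the origin (TCP) lies on the centre line of the jaws, within the pads' length; the fingertips stand 11 mm ahead of it and the grasp point (between the pads) lies 8 mm behind it; z points along the fingers, y is the direction in which the jaws open and shut (so a half turn about z gives the same grasp; the last joint's range is limited). The gripper opens to 87 mm and grips with 3 to 60 N. Pads are 19 mm wide; open, the fingers measure 117 mm over their backs; the gripper's body (75 mm by 190 mm) begins 51 mm behind the grasp point.
Start: joints at [1.092, 0.469, -0.049, 1.532, 0.024, 1.141, -0.082], TCP at [293.527, -607.857, 233.573] pointing down, gripper open.
Joint ranges: [-2.59, 2.59], [-0.33, 1.99], [-1.39, 1.29], [0.1, 2.45], [-1.04, 4.18], [0.21, 1.99], [-2.66, 2.66]. Speed limits (rad/s): [2.57, 2.57, 3.14, 3.14, 3.14, 3.14, 3.14].

INTERFACE

Orientations are given as a unit quaternion [w, x, y, z].
In Python, from workcell import get_obs, read_camera, camera_info, close_job gives the robot as it stands. The module is installed in compiled form; this text tells all that it offers.
- The arm moves only by the tool jog_arm, never from a script. Its argument "increments" is a list of rows, each an object with "dp": the shift along the tool's x, y, z in mm, a list of three; "delta_rot": the turn, a rotation vector about the tool's x, y, z in rad, a list of three; "jaw": the opening, from 0 (shut) to 1 (fully open). In form: [{"dp": [dx, dy, dz], "delta_rot": [rx, ry, rz], "jaw": jaw}, ...]. A call has exactly 8 rows; each row shifts and turns the commanded pose from where the row before left it, along the tool's axes as they then stand; what a row does not reach is not made up. A row lasts 1/8 s, in which the tool goes at most 62.5 mm and 10.7 degrees, less where a joint would pass 70% of its speed; a pose out of reach is approached as far as the arm can. A call is refused whole if a number of a shift passes 62.5 or a number of a turn 0.188, either way. A call with a gripper value outside its range is refused whole. The fingers move at their own pace and stop on an object; "newtons" is the grip in N (left out, the last holds). Time passes only in rows, so rows that do not move let the fingers close, or fill a call up. It gives the time, the measured TCP pose, the force and the opening at its end, in the units of the state.
- get_obs(): the state, without advancing time (a new reading comes with each control period).
- read_camera(name): name is "scene" or "top" or "wrist"; returns the picture (400x640x3 uint8, blue, green, red); there is no depth.
- camera_info(name): a dict with "mtx" (3x3 intrinsics, pixels), "dist_coeffs" ([k1, k2, p1, p2, k3] as OpenCV has them; the pictures are not rectified), "R" (3x3) and "t" (3): a world point X has camera coordinates R X + t; the wrist camera has in their place "tool_from_camera" (4x4, takes a point from camera to tool coordinates, whose origin is the TCP and whose axes are the flange's). Camera axes: x right, y down, z forward; pixel columns grow to the right and rows downward; lengths in mm; the calibration is good to about 2 mm. A picture is of the moment at which its call begins: read the wrist's pose just before it. camera_info takes no time and is no camera call.
- close_job(): hands the job in, once; it reports no verdict.
The state is a dict: "clock": time; "joints": joint angles; "joint_vel": joint speeds; "tau": joint torques, N m; "eef_pos": TCP position; "orientation": TCP orientation; "ft_force": force on the tool from outside, world axes, zero at the start; "wrist_torque": the same for the moment, N m; "grip_width": finger opening in mm.
Only numpy, scipy, OpenCV 4.12 (cv2) and the standard library are available. Lean on these libraries where they do the work, as an engineer would, in place of code of your own. Each camera call takes 0.05 s, during which the arm holds its last target.

TASK

Take the steel-tipped contact probe from its hanging stand and press its tip gently on the meter's reference stud, then on the carousel stud that shows in the cover's window, keeping each stud clearly pushed down for about half a second. Then push the carousel clockwise (seen from above) by one of its rim pins to the very next rest position, press the new stud in the window in the same way, and hang the probe upright back in the slot it came from. Press and push lightly, move the carousel on by one position only, and leave everything else on the bench where it is.

Things in the scene. Friction and masses are not known exactly. Their poses are not given: they have to be found in the camera images.
- probe: Contact probe, 165 mm, 0.1 kg. Origin at its tip, own z from tip to handle. From the tip: round steel stem 8 mm thick, ball end (0-75 mm), black collar 30 mm wide (75-81), grey square handle 22 x 22 mm along own x, y (81-165). Hangs upright, tip 30 mm above the bench, collar on the stand's fork plate, stem in one of its two slots (either), turned a little about its axis.
- probe_tip (a point): The end of the probe's ball tip (same point as the origin of probe).
- stand: Fixed grey stand left or right of the carousel, may be turned. Base 130 x 190 mm (own x -55..75). Level fork plate, top 105 mm up, 6 mm thick (own x -32..58, y -80..80), nothing higher. Origin on the bench; slot seats at own x = 0, y = +42 and -42 mm; slots 16 mm wide, open to own -x, ending at x = +10. One holds the probe, the other the pipette.
- pipette: Bystander: white hand pipette of round body 26 mm thick, 159 mm long, hanging by its 28 mm collar in the other slot, its top 199 mm above the bench. Origin at its lower end.
- meter: Fixed grey meter box, 120 x 140 x 50 mm high (own x, y, z), origin under its centre; on its top a grey screen on the far side, a black bar switch 12 mm high near the robot on the right, and the reference stud near the robot on the left (as seen from the robot). It stands on the side of the carousel that the stand does not.
- ref_stud_top (a point): Centre of the top face of the meter's reference stud (at own (-30, 30, 62) mm of the meter), a flat bright-metal button, 16 mm across, standing out of a black collar 24 mm across; it is sprung and sinks straight down.
- ref_stud (a joint): How far the reference stud is pressed down, 0 to 0.005 m; about 0.5 N starts it and 4.5 N takes it fully down.
- station: Fixed carousel station, origin on the bench under its axis: round white base, radius 126, 40 mm high; aluminium turntable, radius 120, top at 52 mm; fixed grey cover over the studs, radius 90, top at 79 mm. Own -x runs from the axis through the cover's one window, a wedge about 42 mm wide at the stud, open to the rim. See also reader_head.
- reader_head (a point): Front end of the reader head's top, 135 mm up. The reader column stands on the side opposite the window (station's own x 105..205, y -65..65, 135 mm high); its head reaches over the cover to own x = +30 mm (y -30..30, lowest 88 mm up).
- carousel_axis (a point): On the carousel's axis at the height of the turntable's top (52 mm).
- window (a point): Middle of the window: where the top centre of a stud rests when the carousel is in a rest position (65 mm from the axis, 66 mm above the bench).
- carousel (a joint): Turn of the carousel in rad, positive clockwise seen from above, 0 at the start. It has six detents 60 degrees (1.047 rad) apart: it springs into the nearest one when let go; about 1 N on a rim pin takes it over. The next rest position is 1.047.
- push_pin (a point): Top centre of one of six upright steel rim pins (8 mm thick, 52 to 98 mm above the bench, 107 mm from the axis, turning with the carousel, midway in angle between studs). It starts 30 degrees counter-clockwise (from above) of the window's middle; pushed clockwise it passes in front of the window to 30 degrees beyond. Any other pin will do.
- stud_a_top (a point): Top centre of the carousel stud that is in the window at the start, a flat bright-metal button, 16 mm across, standing out of a black collar 24 mm across; it is sprung and sinks straight down; it turns with the carousel, 65 mm from the axis.
- stud_a (a joint): How far that stud is pressed down, 0 to 0.005 m, same spring as the reference stud.
- stud_b_top (a point): Top centre of the next carousel stud, alike; at first under the cover 60 degrees counter-clockwise of the window, in the window once the carousel has been moved on by one position.
- stud_b (a joint): How far this next stud is pressed down, 0 to 0.005 m, same spring.
- bottle: Bystander: bottle, 64 mm across, 170 mm high, close behind the meter. Origin under its centre.
- rack: Bystander: blue tube rack 85 x 190 mm, about 52 mm high with tubes, between the robot and the carousel. Origin under its centre.
- tube1: Bystander: capped tube standing upright, 33 mm across, 64 mm high, behind the stand. Origin under its centre.
- tube2: Bystander: a second tube like tube1, near it.
- beaker: Bystander: glass beaker, 76 mm across, 90 mm high, beyond the carousel. Origin under its centre.
- tip_box: Bystander: red box with clear lid, 85 x 120 x 85 mm high, beyond the carousel. Origin under its centre.

How it is judged:
By the outcome, as a careful person would: the job done as asked, in the order asked, and still so for the second after the job is handed in, with the robot touching nothing.
It also fails if it takes over 70 s, if anything falls off the work surface, if the arm or the gripper's body presses on something with over 40 N, if the wrist force passes 120 N, or if a joint passes its speed limit or range.

## Working session

There is one attempt and no reset: what is moved stays moved. The work goes in short steps, Python scripts to look and compute and a tool call to move; the robot and the scene stay as the last step left them, time stands still between calls to the robot, and variables do not carry over. Pictures are saved under pics/ and viewed, and the job is handed in when it is done.

Besides the shell and the picture viewer there is one more tool, called as name(argument=value, ...), one argument or row to a line, values as JSON. jog_arm: Moves the arm, as the interface text tells. Its arguments: {"type":"object","properties":{"increments":{"type":"array","items":{"type":"object","properties":{"dp":{"type":"array","items":{"type":"number"}},"delta_rot":{"type":"array","items":{"type":"number"}},"jaw":{"type":"number"}}}},"newtons":{"type":"number"}},"required":["increments"]}

```bash
mkdir -p pics; python3 - <<'E'
from workcell import *
import cv2,json
o=get_obs();print({k:(v.tolist() if hasattr(v,'tolist') else v) for k,v in o.items()})
for n in ["scene","top","wrist"]:
    cv2.imwrite(f"pics/{n}0.png",read_camera(n))
    ci=camera_info(n);print(n,{k:(v.tolist() if hasattr(v,'tolist') else v) for k,v in ci.items()})
E
```

```text
{'clock': 0.0, 'joints': [1.092125744184209, 0.46945991053922, -0.04858477688715345, 1.533736012396686, 0.024081041277338396, 1.1409924038933588, -0.08228946460537431], 'joint_vel': [9.668688219168064e-05, -0.0008645247728747304, -1.790406272882925e-05, -0.001465061726320043, 0.0005842553551042237, -0.0005914460114269135, -0.0006264448897412364], 'tau': [0.0006389191366906743, -50.799100399017334, -0.08018664317205548, -23.616167306900024, -0.06121295504271984, 0.03808913170360029, 0.00020050156308570877], 'eef_pos': [293.2093393096635, -607.3247865441294, 232.4691122985718], 'orientation': [-0.0009726495248374221, 0.9748162899584931, 0.22300715227487264, -0.00025459519406503833], 'ft_force': [-0.14422385850077885, 0.39088695240233984, 0.08194219415804219], 'wrist_torque': [0.048561085275845566, -0.0048211619761893264, -0.03462556384801606], 'grip_width': 86.79597297548189}
scene {'mtx': [[518.1572734733943, 0.0, 316.085084120312], [0.0, 518.1572734733943, 203.3877112646159], [0.0, 0.0, 1.0]], 'dist_coeffs': [-0.014176767948081497, 0.0, 0.0, 0.0, 0.0], 'R': [[0.9116140555967986, 0.41
[... 481 characters left out ...]
6248077939], [-0.9875547451487608, 0.0051984739484834, -0.1571896981445439], [0.15719101068484562, -0.00015767809322782904, -0.987568205896431]], 't': [1.293021937730834, 570.7195660204492, 1099.317403060486]}
wrist {'mtx': [[279.02913390964693, 0.0, 317.6614925182904], [0.0, 279.02913390964693, 200.87882076517315], [0.0, 0.0, 1.0]], 'dist_coeffs': [-0.050492619679163485, 0.0, 0.0, 0.0, 0.0], 'tool_from_camera': [[3.354898850371182e-05, -0.9554727875677316, -0.295079228499757, 82.0922326873672], [0.999999976603347, -3.100334050376533e-05, 0.00021408431970948243, 0.1663614029582261], [-0.00021370018352404182, -0.2950792287782034, 0.9554727641727366, -151.6920709284718], [0.0, 0.0, 0.0, 1.0]]}
```

View pics/scene0.png

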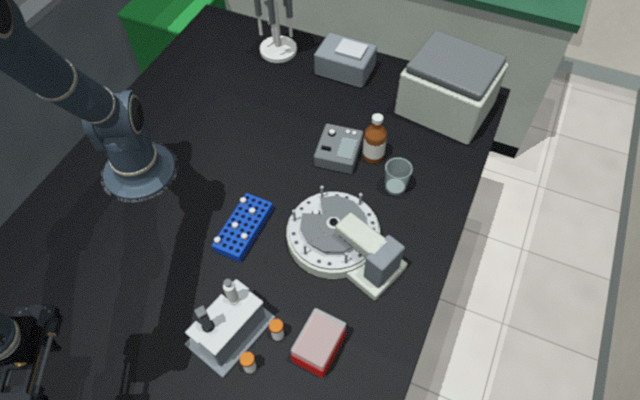

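View pics/top0.png

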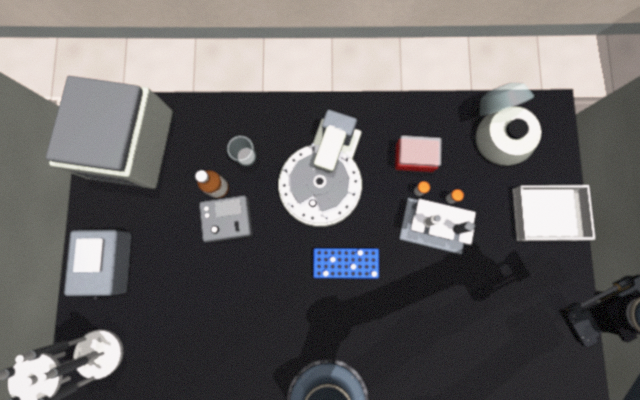

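View pics/wrist0.png

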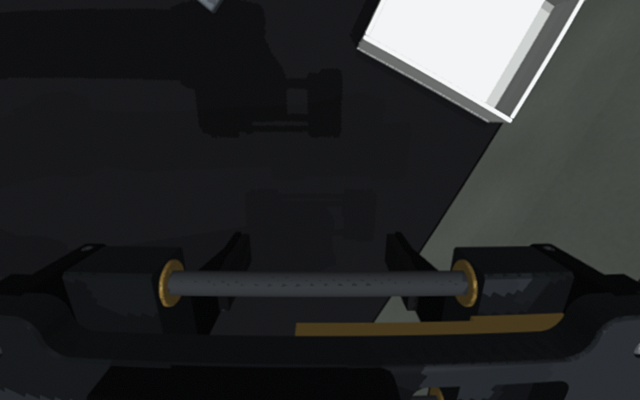

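```bash
cat > h.py <<'E'
import numpy as np, cv2
from workcell import *
from scipy.spatial.transform import Rotation as Ro
def cam(n,obs=None):
    c=camera_info(n);K=np.array(c['mtx']);D=np.array(c['dist_coeffs'])
    if n=='wrist':
        T=np.array(c['tool_from_camera']);o=obs or get_obs()
        q=np.array(o['orientation']);Rt=Ro.from_quat([q[1],q[2],q[3],q[0]]).as_matrix()
        Rc=Rt@T[:3,:3];tc=Rt@T[:3,3]+np.array(o['eef_pos'])
        return K,D,Rc.T,-Rc.T@tc
    return K,D,np.array(c['R']),np.array(c['t'])
def proj(C,X):
    K,D,R,t=C;X=np.atleast_2d(np.array(X,float))
    return cv2.projectPoints(X,cv2.Rodrigues(R)[0],t,K,D)[0].reshape(-1,2)
def ray(C,uv):
    K,D,R,t=C;p=cv2.undistortPoints(np.array(uv,float).reshape(-1,1,2),K,D).reshape(-1,2)
    d=np.c_[p,np.ones(len(p))]@R;return -R.T@t,d/np.linalg.norm(d,axis=1)[:,None]
def atz(C,uv,z):
    c,d=ray(C,uv);return c+d*((z-c[2])/d[:,2])[:,None]
def crop(img,x0,y0,x1,y1,s,fn):
    cv2.imwrite(fn,cv2.resize(img[y0:y1,x0:x1],None,fx=s,fy=s,interpolation=cv2.INTER_CUBIC))
E
python3 - <<'E'
from h import *
t=cv2.imread('pics/top0.png');s=cv2.imread('pics/scene0.png')
crop(t,390,175,490,260,8,'pics/t_stand.png')
crop(s,180,270,290,380,5,'pics/s_stand.png')
crop(t,185,110,375,245,4,'pics/t_car.png')
C=cam('top')
print(atz(C,[[319,181],[312,203]],79),atz(C,[[215,230]],62),atz(C,[[463,228],[432,220]],160))
E
```

```text
[[630.01616164  20.63381258  79.        ]
 [564.75390765  41.12027614  79.        ]] [[489.25273085 324.38065068  62.        ]] [[ 482.53685537 -363.42374651  160.        ]
 [ 504.27684595 -282.43438155  160.        ]]
```

View pics/t_stand.png

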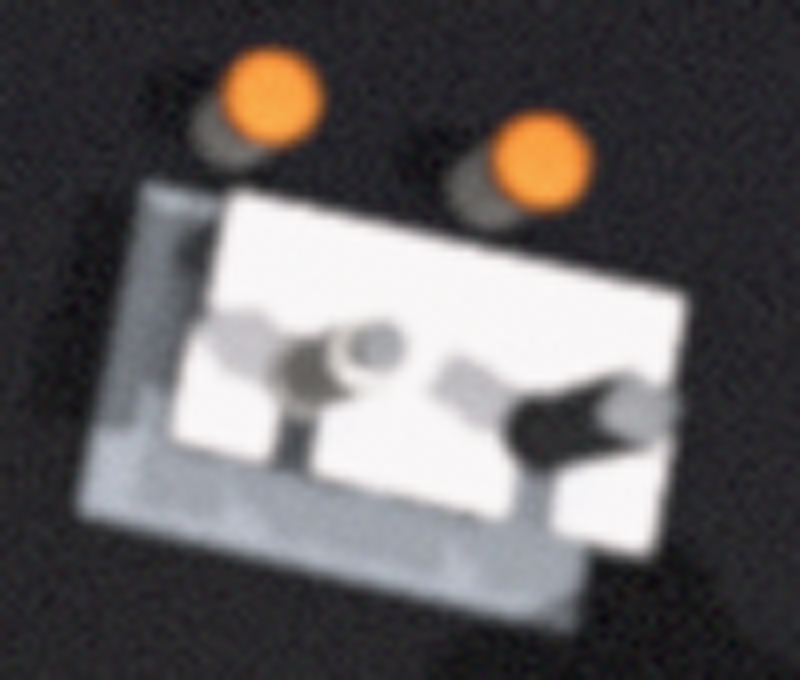

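View pics/s_stand.png

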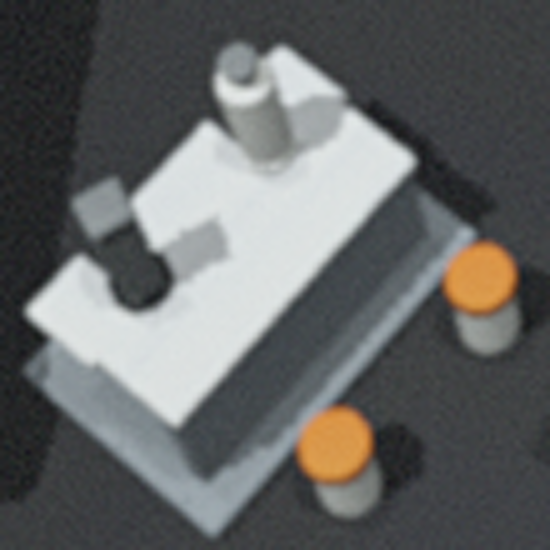

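View pics/t_car.png

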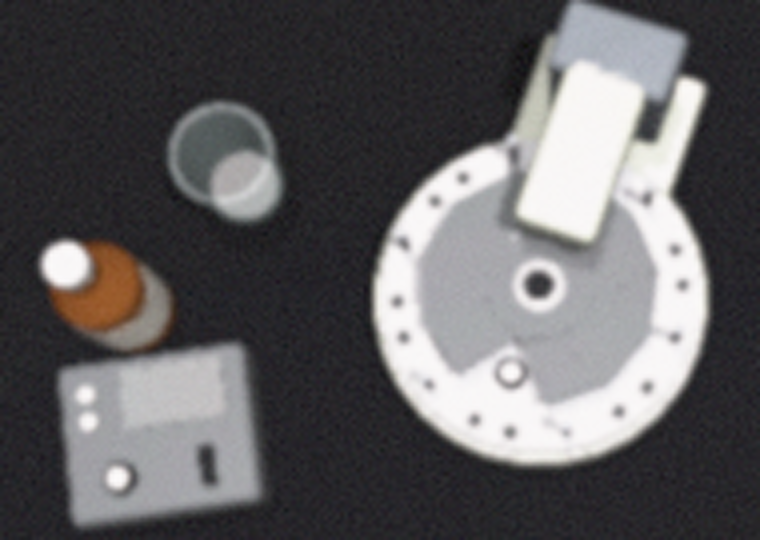

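```bash
cat > fit.py <<'E'
from h import *
from scipy.optimize import least_squares
Ct=cam('top');Cs=cam('scene')
def px(l,x0,y0,s): return np.array([[x0+(a+.5)/s-.5,y0+(b+.5)/s-.5] for a,b in l])
own=np.array([[58,80,105],[58,-80,105],[-32,-80,105],[-32,80,105]],float)
pt=px([(230,188),(690,293),(655,557),(172,440)],390,175,8)
ps=px([(415,160),(183,430),(25,312),(285,47)],180,270,5)
def W(p,o):
    c,s=np.cos(p[2]),np.sin(p[2]);return np.c_[p[0]+c*o[:,0]-s*o[:,1],p[1]+s*o[:,0]+c*o[:,1],o[:,2]]
for nm,f in dict(top=lambda p:(proj(Ct,W(p,own))-pt).ravel(),scene=lambda p:(proj(Cs,W(p,own))-ps).ravel(),
  both=lambda p:np.r_[(proj(Ct,W(p,own))-pt).ravel(),(proj(Cs,W(p,own))-ps).ravel()]).items():
    r=least_squares(f,[490,-320,-.2]);p=r.x
    print(nm,p.round(3),'rms',np.sqrt(np.mean(r.fun**2)).round(2),'seats',W(p,np.array([[0,42,105],[0,-42,105]],float)).round(1).tolist())
# top: bearing of stud & axis
t=px([(538,286)],185,110,4);print('axis top',atz(Ct,t,79))
print('studa',atz(Ct,px([(510,372)],185,110,4),66))
print('ref',atz(Ct,px([(118,478)],185,110,4),62))
# meter top corners
m=px([(58,366),(243,342),(263,496),(75,526)],185,110,4);print(atz(Ct,m,50))
E
python3 fit.py; python3 - <<'E'
from h import *
s=cv2.imread('pics/scene0.png')
crop(s,275,105,415,300,4,'pics/s_car.png')
E
```

```text
top [ 4.95797e+02 -3.28267e+02 -2.39000e-01] rms 1.16 seats [[505.7, -287.5, 105.0], [485.9, -369.1, 105.0]]
scene [ 4.99397e+02 -3.25567e+02 -2.39000e-01] rms 1.17 seats [[509.3, -284.8, 105.0], [489.5, -366.4, 105.0]]
both [ 4.97901e+02 -3.26607e+02 -2.39000e-01] rms 1.33 seats [[507.8, -285.8, 105.0], [488.0, -367.4, 105.0]]
axis top [[629.63945395  20.26775979  79.        ]]
studa [[567.93174589  41.25880944  66.        ]]
ref [[491.82297868 327.02941924  62.        ]]
[[576.78519422 378.57738327  50.        ]
 [594.26182987 241.57838686  50.        ]
 [479.0033876  223.58929061  50.        ]
 [457.87202177 360.47726034  50.        ]]
```

View pics/s_car.png

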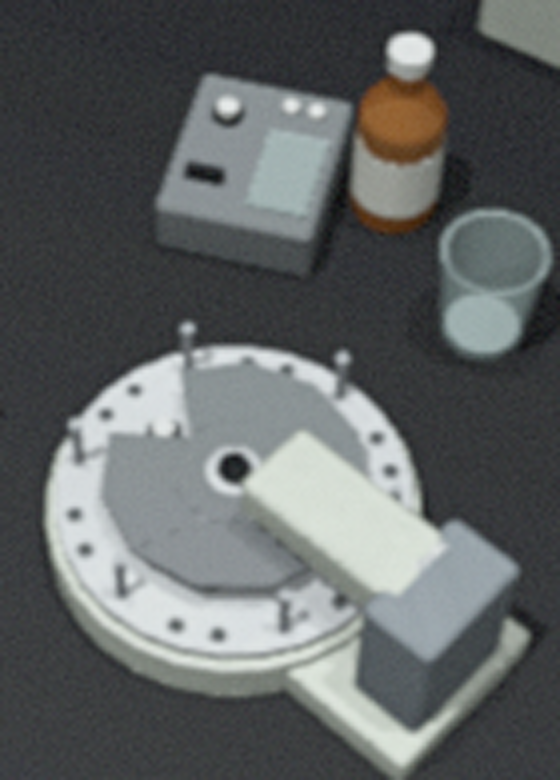

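```bash
cat > plan.py <<'E'
from h import *
def Rc():
    q=np.array(get_obs()['orientation']);return Ro.from_quat([q[1],q[2],q[3],q[0]]).as_matrix()
def nominal(h): # tool down, heading h
    return np.array([[np.cos(h),np.sin(h),0],[np.sin(h),-np.cos(h),0],[0,0,-1]]).astype(float)
def rows(p0,h0,p1,h1,n=8):
    d=(np.array(p1)-p0)/n;dh=(h1-h0)/n
    out=[]
    for i in range(n):
        out.append(((nominal(h0+i*dh).T@d).round(1).tolist(),round(-dh,4)))
    return out
def head():
    R=Rc();return np.arctan2(R[1,0],R[0,0])
E
python3 - <<'E'
from plan import *
o=get_obs();print(o['clock'],head())
for r in rows([293.5,-607.9,233.6],.450,[430,-353,260],-.239):print(r)
E
```

```text
0.15 0.4497911653758241
([29.2, -21.3, -3.3], 0.0861)
([27.3, -23.7, -3.3], 0.0861)
([25.1, -26.0, -3.3], 0.0861)
([22.8, -28.0, -3.3], 0.0861)
([20.3, -29.9, -3.3], 0.0861)
([17.7, -31.5, -3.3], 0.0861)
([14.9, -32.9, -3.3], 0.0861)
([12.0, -34.1, -3.3], 0.0861)
```

jog_arm(
  increments=[
    {"dp": [29.2, -21.3, -3.3], "delta_rot": [0, 0, 0.0861], "jaw": 1},
    {"dp": [27.3, -23.7, -3.3], "delta_rot": [0, 0, 0.0861], "jaw": 1},
    {"dp": [25.1, -26.0, -3.3], "delta_rot": [0, 0, 0.0861], "jaw": 1},
    {"dp": [22.8, -28.0, -3.3], "delta_rot": [0, 0, 0.0861], "jaw": 1},
    {"dp": [20.3, -29.9, -3.3], "delta_rot": [0, 0, 0.0861], "jaw": 1},
    {"dp": [17.7, -31.5, -3.3], "delta_rot": [0, 0, 0.0861], "jaw": 1},
    {"dp": [14.9, -32.9, -3.3], "delta_rot": [0, 0, 0.0861], "jaw": 1},
    {"dp": [12.0, -34.1, -3.3], "delta_rot": [0, 0, 0.0861], "jaw": 1},
  ],
)

```text
clock: 1.15
eef_pos: [430.3, -351.8, 259.8]
orientation: [-0.0, 0.993, -0.121, -0.0]
ft_force: [0.4, -0.4, 0.0]
grip_width: 87.5
```

```bash
python3 - <<'E'
from plan import *
o=get_obs();print(o['clock'],o['eef_pos'],head(),o['joints'],Rc()[:,2])
cv2.imwrite('pics/w1.png',read_camera('wrist'))
C=cam('wrist',o)
print('pred handle top',proj(C,[[488,-367.4,195],[507.8,-285.8,199],[488,-367.4,105]]))
E
```

```text
1.15 [ 430.25761716 -351.77771201  259.84901474] -0.24180048946514762 [ 0.63631151  0.25237696 -0.03265184  1.7866159   0.00913045  1.10309288
 -1.21202278] [-2.84591611e-04  1.99268969e-04 -9.99999940e-01]
pred handle top [[319.79632919 145.25158025]
 [209.1855752  146.64807843]
 [319.19034393 136.55291161]]
```

View pics/w1.png

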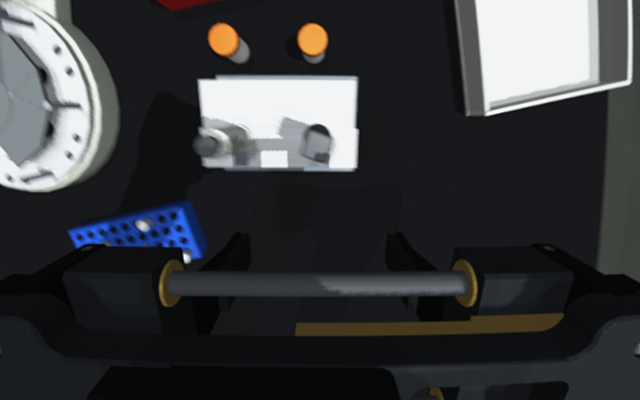

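```bash
python3 - <<'E'
from h import *
w=cv2.imread('pics/w1.png');crop(w,265,100,365,175,8,'pics/w1c.png')
E
```

```text
(no output)
```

View pics/w1c.png

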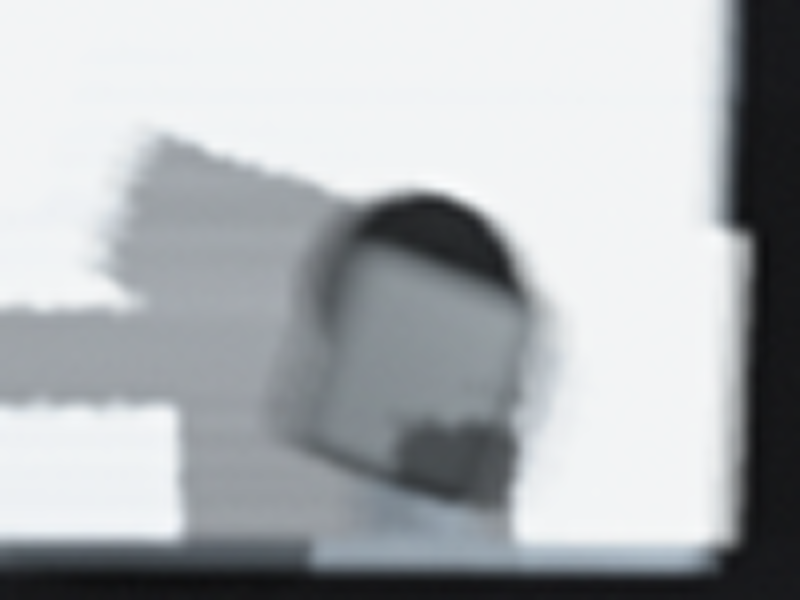

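```bash
python3 - <<'E'
from plan import *
for r in rows([430.3,-351.8,259.8],-.242,[418.5,-323.4,260],-.562,n=6):print(r)
E
```

```text
([-3.0, -4.1, -0.0], 0.0533)
([-3.3, -4.0, -0.0], 0.0533)
([-3.5, -3.8, -0.0], 0.0533)
([-3.7, -3.6, -0.0], 0.0533)
([-3.8, -3.4, -0.0], 0.0533)
([-4.0, -3.2, -0.0], 0.0533)
```

jog_arm(
  increments=[
    {"dp": [-3.0, -4.1, 0], "delta_rot": [0, 0, 0.0533], "jaw": 1},
    {"dp": [-3.3, -4.0, 0], "delta_rot": [0, 0, 0.0533], "jaw": 1},
    {"dp": [-3.5, -3.8, 0], "delta_rot": [0, 0, 0.0533], "jaw": 1},
    {"dp": [-3.7, -3.6, 0], "delta_rot": [0, 0, 0.0533], "jaw": 1},
    {"dp": [-3.8, -3.4, 0], "delta_rot": [0, 0, 0.0533], "jaw": 1},
    {"dp": [-4.0, -3.2, 0], "delta_rot": [0, 0, 0.0533], "jaw": 1},
    {"dp": [0, 0, 0], "delta_rot": [0, 0, 0], "jaw": 1},
    {"dp": [0, 0, 0], "delta_rot": [0, 0, 0], "jaw": 1},
  ],
)

```text
clock: 2.2
eef_pos: [418.0, -324.7, 259.9]
orientation: [0.0, 0.961, -0.275, -0.0]
ft_force: [-0.4, -0.8, -0.5]
grip_width: 87.4
```

```bash
python3 - <<'E'
from plan import *
import pickle
o=get_obs();print(o['clock'],o['eef_pos'],head());pickle.dump(o,open('o2.pkl','wb'))
w=read_camera('wrist');cv2.imwrite('pics/w2.png',w)
C=cam('wrist',o)
p=proj(C,[[488,-367.4,195],[488,-367.4,111],[507.8,-285.8,199]]);print(p)
u,v=p[0].astype(int);print(u-50,v-40)
crop(w,u-50,v-40,u+50,v+35,8,'pics/w2c.png')
E
```

```text
2.2 [ 418.04276156 -324.74055609  259.87074294] -0.5580964479430411
[[317.15453614 115.1297303 ]
 [317.29583306 115.13273016]
 [212.64484774 151.73255478]]
267 75
```

View pics/w2c.png

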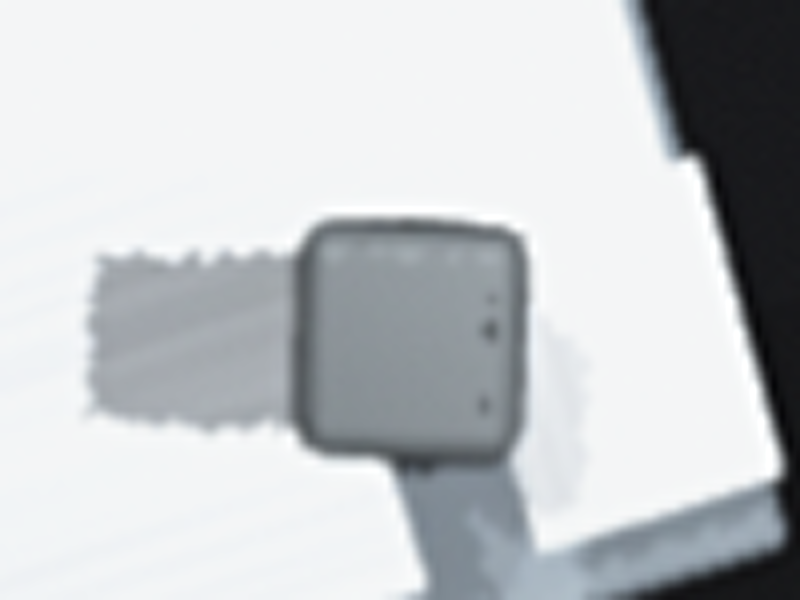

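View pics/w2.png

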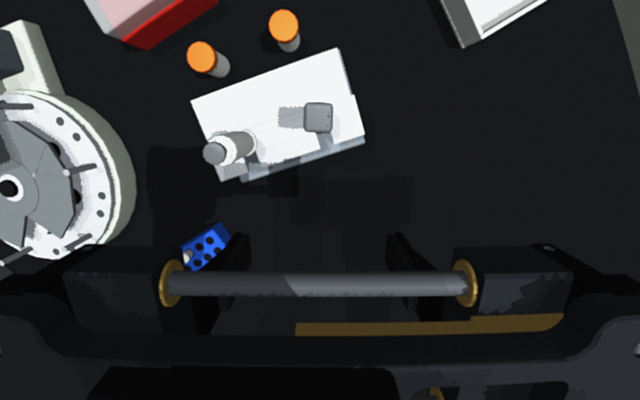

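```bash
python3 - <<'E'
from plan import *
import pickle
o=pickle.load(open('o2.pkl','rb'));C=cam('wrist',o)
P=atz(C,[[267+412.5/8-.5,75+340.5/8-.5]],195)[0];print(P)
# commanded pose assumed as target 418.5,-323.4; measured o
e=o['eef_pos'];h=-.558
print((nominal(h).T@(P-e)).round(1))
E
```

```text
[ 486.46075858 -367.2373299   195.        ]
[80.5 -0.2 64.9]
```

jog_arm(
  increments=[
    {"dp": [27, 0, 0], "delta_rot": [0, 0, 0], "jaw": 1},
    {"dp": [27, 0, 0], "delta_rot": [0, 0, 0], "jaw": 1},
    {"dp": [26.5, -0.2, 0], "delta_rot": [0, 0, 0], "jaw": 1},
    {"dp": [0, 0, 10], "delta_rot": [0, 0, 0.035], "jaw": 1},
    {"dp": [0, 0, 35], "delta_rot": [0, 0, 0], "jaw": 1},
    {"dp": [0, 0, 35], "delta_rot": [0, 0, 0], "jaw": 1},
    {"dp": [0, 0, 23], "delta_rot": [0, 0, 0], "jaw": 1},
    {"dp": [0, 0, 0], "delta_rot": [0, 0, 0], "jaw": 1},
  ],
)

```text
clock: 3.25
eef_pos: [484.2, -365.8, 154.6]
orientation: [-0.001, 0.956, -0.293, -0.003]
ft_force: [0.0, -0.5, -0.8]
grip_width: 87.5
```

```bash
python3 - <<'E'
from plan import *
o=get_obs();print(o['clock'],o['eef_pos'],head())
P=np.array([486.5,-367.2,157]);print(nominal(head()).T@(P-o['eef_pos']))
cv2.imwrite('pics/w3.png',read_camera('wrist'))
E
```

```text
3.25 [ 484.20395977 -365.79150697  154.64428678] -0.5944045492316177
[ 2.69100622 -0.11890692 -2.35571322]
```

View pics/w3.png

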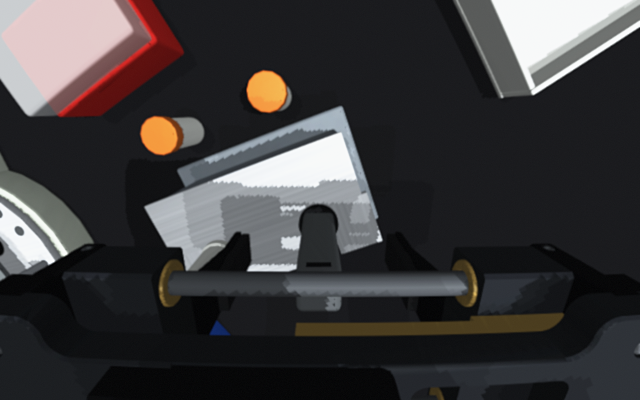

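jog_arm(
  increments=[
    {"dp": [2.5, 0, -2], "delta_rot": [0, 0, 0], "jaw": 1},
    {"dp": [0, 0, 0], "delta_rot": [0, 0, 0], "jaw": 0},
    {"dp": [0, 0, 0], "delta_rot": [0, 0, 0], "jaw": 0},
    {"dp": [0, 0, 0], "delta_rot": [0, 0, 0], "jaw": 0},
    {"dp": [0, 0, 0], "delta_rot": [0, 0, 0], "jaw": 0},
    {"dp": [0, 0, 0], "delta_rot": [0, 0, 0], "jaw": 0},
    {"dp": [0, 0, 0], "delta_rot": [0, 0, 0], "jaw": 0},
    {"dp": [0, 0, 0], "delta_rot": [0, 0, 0], "jaw": 0},
  ],
  newtons=30,
)

```text
clock: 4.3
eef_pos: [488.5, -368.4, 158.9]
orientation: [-0.0, 0.956, -0.293, -0.0]
ft_force: [0.2, 0.5, 0.3]
grip_width: 25.2
```

```bash
python3 - <<'E'
from plan import *
for i in range(1):
    o=get_obs();print(o['clock'],o['eef_pos'].tolist(),head(),o['ft_force'],o['wrist_torque'],o['grip_width'])
E
```

```text
4.3 [488.5256821192563, -368.44822540533943, 158.92168721086196] -0.593808179596868 [0.16815777 0.48415129 0.25563627] [0.09194086 0.03218429 0.01195991] 25.155477932947925
```

jog_arm(
  increments=[
    {"dp": [0, 0, 0], "delta_rot": [0, 0, 0], "jaw": 0},
    {"dp": [0, 0, 0], "delta_rot": [0, 0, 0], "jaw": 0},
    {"dp": [0, 0, 0], "delta_rot": [0, 0, 0], "jaw": 0},
    {"dp": [0, 0, 0], "delta_rot": [0, 0, 0], "jaw": 0},
    {"dp": [0, 0, 0], "delta_rot": [0, 0, 0], "jaw": 0},
    {"dp": [0, 0, 0], "delta_rot": [0, 0, 0], "jaw": 0},
    {"dp": [0, 0, 0], "delta_rot": [0, 0, 0], "jaw": 0},
    {"dp": [0, 0, 0], "delta_rot": [0, 0, 0], "jaw": 0},
  ],
)

```text
clock: 5.3
eef_pos: [488.5, -368.4, 158.9]
orientation: [-0.0, 0.956, -0.293, -0.0]
ft_force: [0.1, -0.6, -1.2]
grip_width: 22.1
```

```bash
python3 - <<'E'
from plan import *
import pickle
o=get_obs();print(o['clock'],o['eef_pos'].tolist(),head(),o['ft_force'],o['wrist_torque'],o['grip_width'],o['orientation'])
pickle.dump(o,open('ograsp.pkl','wb'))
cv2.imwrite('pics/w4.png',read_camera('wrist'))
E
```

```text
5.3 [488.5272928796514, -368.37599833720975, 158.9292777319309] -0.5937803699220029 [ 0.0874353  -0.61012923 -1.22406852] [ 0.07015919  0.02417788 -0.01509761] 22.141101716473973 [-3.64357392e-05  9.56250880e-01 -2.92547863e-01 -1.17680831e-05]
```

View pics/w4.png

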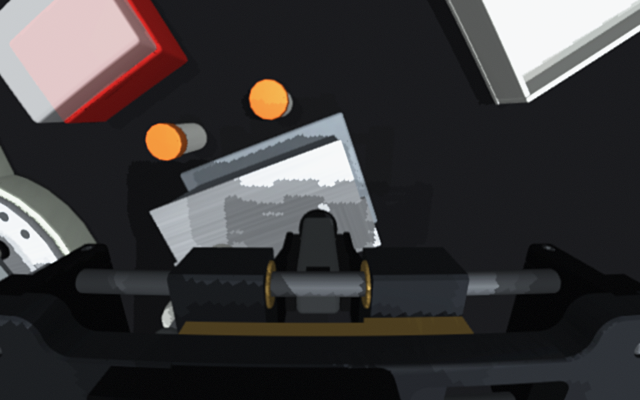

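```bash
python3 - <<'E'
from plan import *
for r in rows([488.5,-368.4,260],-.594,[485,-100,260],-.2,n=5):print(r)
print()
for r in rows([485,-100,260],-.2,[465,140,260],.3,n=6):print(r)
Cs=cam('scene')
from fit import px
for n,p,z in [('ref',(228,105),62),('a',(164,428),66),('pinahead',(187,328),98),('pushpin',(75,425),98),('axis',(234,468),79)]:
    print(n,atz(Cs,px([p],275,105,4),z))
E
```

```text
([-30.6, -44.1, 0.0], -0.0788)
([-27.1, -46.4, 0.0], -0.0788)
([-23.3, -48.4, 0.0], -0.0788)
([-19.4, -50.0, 0.0], -0.0788)
([-15.4, -51.4, 0.0], -0.0788)

([-11.2, -38.5, 0.0], -0.0833)
([-8.0, -39.3, 0.0], -0.0833)
([-4.7, -39.9, 0.0], -0.0833)
([-1.3, -40.1, 0.0], -0.0833)
([2.0, -40.1, 0.0], -0.0833)
([5.3, -39.8, 0.0], -0.0833)
top [ 4.95797e+02 -3.28267e+02 -2.39000e-01] rms 1.16 seats [[505.7, -287.5, 105.0], [485.9, -369.1, 105.0]]
scene [ 4.99397e+02 -3.25567e+02 -2.39000e-01] rms 1.17 seats [[509.3, -284.8, 105.0], [489.5, -366.4, 105.0]]
both [ 4.97901e+02 -3.26607e+02 -2.39000e-01] rms 1.33 seats [[507.8, -285.8, 105.0], [488.0, -367.4, 105.0]]
axis top [[629.63945395  20.26775979  79.        ]]
studa [[567.93174589  41.25880944  66.        ]]
ref [[491.82297868 327.02941924  62.        ]]
[[576.78519422 378.57738327  50.        ]
 [594.26182987 241.57838686  50.        ]
 [479.0033876  223.58929061  50.        ]
 [457.87202177 360.47726034  50.        ]]
ref [[495.45662801 328.46408757  62.        ]]
a [[572.38441177  40.64191077  66.        ]]
pinahead [[562.34638767 101.77443594  98.        ]]
pushpin [[5.26992369e+02 2.27429802e-01 9.80000000e+01]]
axis [[631.10687887  22.81797869  79.        ]]
```

jog_arm(
  increments=[
    {"dp": [0, 0, -30], "delta_rot": [0, 0, 0], "jaw": 0},
    {"dp": [0, 0, -40], "delta_rot": [0, 0, 0], "jaw": 0},
    {"dp": [0, 0, -31], "delta_rot": [0, 0, 0], "jaw": 0},
    {"dp": [-30.6, -44.1, 0], "delta_rot": [0, 0, -0.0788], "jaw": 0},
    {"dp": [-27.1, -46.4, 0], "delta_rot": [0, 0, -0.0788], "jaw": 0},
    {"dp": [-23.3, -48.4, 0], "delta_rot": [0, 0, -0.0788], "jaw": 0},
    {"dp": [-19.4, -50.0, 0], "delta_rot": [0, 0, -0.0788], "jaw": 0},
    {"dp": [-15.4, -51.4, 0], "delta_rot": [0, 0, -0.0788], "jaw": 0},
  ],
)

```text
clock: 6.35
eef_pos: [484.8, -98.3, 260.2]
orientation: [0.0, 0.995, -0.098, 0.0]
ft_force: [0.6, 1.0, -1.7]
grip_width: 22.0
```

jog_arm(
  increments=[
    {"dp": [-11.2, -38.5, 0], "delta_rot": [0, 0, -0.0833], "jaw": 0},
    {"dp": [-8.0, -39.3, 0], "delta_rot": [0, 0, -0.0833], "jaw": 0},
    {"dp": [-4.7, -39.9, 0], "delta_rot": [0, 0, -0.0833], "jaw": 0},
    {"dp": [-1.3, -40.1, 0], "delta_rot": [0, 0, -0.0833], "jaw": 0},
    {"dp": [2.0, -40.1, 0], "delta_rot": [0, 0, -0.0833], "jaw": 0},
    {"dp": [5.3, -39.8, 0], "delta_rot": [0, 0, -0.0833], "jaw": 0},
    {"dp": [0, 0, 0], "delta_rot": [0, 0, 0], "jaw": 0},
    {"dp": [0, 0, 0], "delta_rot": [0, 0, 0], "jaw": 0},
  ],
)

```text
clock: 7.35
eef_pos: [465.0, 139.1, 259.9]
orientation: [0.0, 0.989, 0.149, -0.0]
ft_force: [-0.1, -0.6, -2.4]
grip_width: 21.9
```

```bash
python3 - <<'E'
from plan import *
import pickle
o=get_obs();print(o['clock'],o['eef_pos'].tolist(),head(),o['ft_force'],o['wrist_torque'],o['grip_width'],o['joints'])
pickle.dump(o,open('o5.pkl','wb'))
w=read_camera('wrist');cv2.imwrite('pics/w5.png',w)
C=cam('wrist',o)
p=proj(C,[[493.5,327.7,62],[569,42.7,66]]);print(p)
E
```

```text
7.35 [464.988673191863, 139.12788079819302, 259.85747641074346] 0.29908597544559706 [-0.10326417 -0.60690627 -2.3751703 ] [-0.00036665  0.03507274 -0.00085148] 21.899701944308084 [ 0.00885916  0.16139062 -0.43273804  1.91610595  0.07732334  1.08039968
 -1.727132  ]
[[176.35408551 115.63656323]
 [419.06783112 125.22027659]]
```

View pics/w5.png

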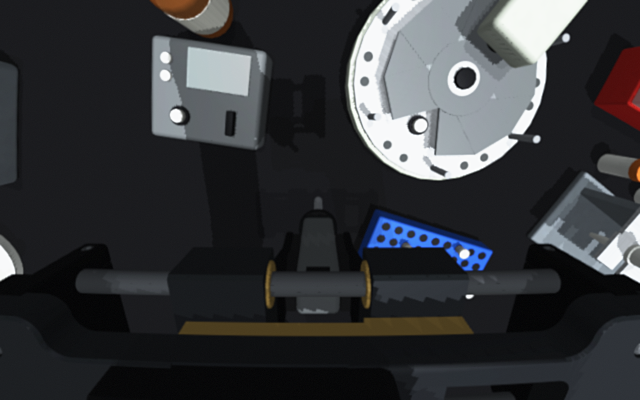

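```bash
python3 - <<'E'
from plan import *
import pickle
o=pickle.load(open('o5.pkl','rb'));C=cam('wrist',o)
w=cv2.imread('pics/w5.png')
a=w[92:142,155:205];b=w[100:150,393:443];c=w[180:230,293:343]
cv2.imwrite('pics/w5c.png',cv2.resize(np.hstack([a,b,c]),None,fx=5,fy=5,interpolation=cv2.INTER_CUBIC))
e=o['eef_pos'];N=nominal(head())
for dx in(-5,-2.4,0,3):print(dx,proj(C,[e+N@np.array([dx,0,128.9]),e+N@np.array([dx,0,124.9])]))
E
```

```text
-5 [[317.44554788 201.26248792]
 [317.44646934 202.40435754]]
-2.4 [[317.44807654 198.89812218]
 [317.4490331  200.01177829]]
0 [[317.45042383 196.70464252]
 [317.45141317 197.79195474]]
3 [[317.45337578 193.94790374]
 [317.45440659 195.0018774 ]]
```

View pics/w5c.png

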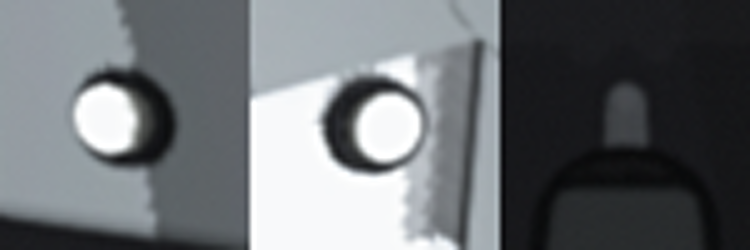

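```bash
python3 - <<'E'
from plan import *
import pickle
o=pickle.load(open('o5.pkl','rb'));C=cam('wrist',o)
ref=atz(C,[[176.0,115.2]],62)[0];a=atz(C,[[420.6,123.8]],66)[0];print(ref,a)
h=.6
T=np.array([493,328,200.0])-nominal(h)@np.array([-2.4,0.3,0]);print(T)
for r in rows([465,139.1,259.9],.299,[T[0],T[1],210],h,n=5):print(r)
E
```

```text
[493.88677833 328.20971357  62.        ] [571.11513764  41.56165635  66.        ]
[494.81141273 329.60274262 200.        ]
([16.9, -34.7, 10.0], -0.0602)
([19.0, -33.6, 10.0], -0.0602)
([21.0, -32.4, 10.0], -0.0602)
([22.9, -31.1, 10.0], -0.0602)
([24.7, -29.6, 10.0], -0.0602)
```

jog_arm(
  increments=[
    {"dp": [17.3, -34.7, 10], "delta_rot": [0, 0, -0.0602], "jaw": 0},
    {"dp": [19.2, -33.6, 10], "delta_rot": [0, 0, -0.0602], "jaw": 0},
    {"dp": [21.2, -32.4, 10], "delta_rot": [0, 0, -0.0602], "jaw": 0},
    {"dp": [22.9, -31.1, 10], "delta_rot": [0, 0, -0.0602], "jaw": 0},
    {"dp": [24.7, -29.6, 10], "delta_rot": [0, 0, -0.0602], "jaw": 0},
    {"dp": [0, 0, 10], "delta_rot": [0, 0, 0], "jaw": 0},
    {"dp": [0, 0, 0], "delta_rot": [0, 0, 0], "jaw": 0},
    {"dp": [0, 0, 0], "delta_rot": [0, 0, 0], "jaw": 0},
  ],
)

```text
clock: 8.4
eef_pos: [496.2, 329.0, 200.2]
orientation: [0.001, 0.956, 0.295, 0.0]
ft_force: [0.2, -0.2, -0.6]
grip_width: 22.0
```

```bash
python3 - <<'E'
from plan import *
import pickle
o=get_obs();h=head();print(o['clock'],o['eef_pos'].tolist(),h,o['ft_force'],o['joints'])
tip=o['eef_pos']+nominal(h)@np.array([-2.4,.3,128.9]);print('tip',tip)
print('to go (tool)',nominal(h).T@(np.array([493.7,328.2,62])-tip))
pickle.dump(o,open('o6.pkl','wb'))
w=read_camera('wrist');s=read_camera('scene')
cv2.imwrite('pics/w6.png',w);cv2.imwrite('pics/s6.png',s)
a=cv2.resize(w[150:250,250:390],None,fx=4,fy=4,interpolation=3);b=cv2.resize(s[90:165,300:400],None,fx=5,fy=5,interpolation=3)
cv2.imwrite('pics/w6c.png',a);cv2.imwrite('pics/s6c.png',b)
E
```

```text
8.4 [496.1681357859649, 329.01160030024073, 200.15508891818018] 0.5980394471867303 [ 0.2220578  -0.17043272 -0.63786499] [-0.26079796  0.4214847  -0.52469297  1.74424802  0.24134017  1.040333
 -1.84340722]
tip [494.35358427 327.41241213  71.25508892]
to go (tool) [-0.09671856 -1.0188781   9.25508892]
```

View pics/w6c.png

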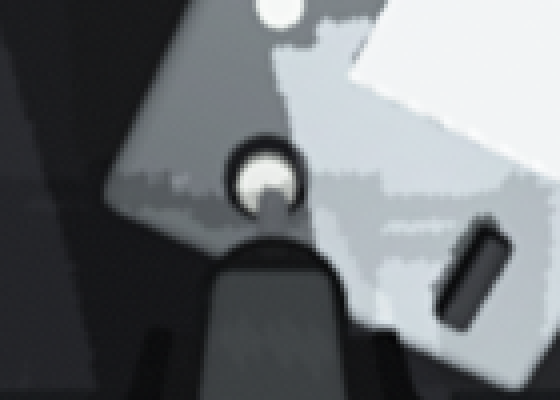

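View pics/s6c.png

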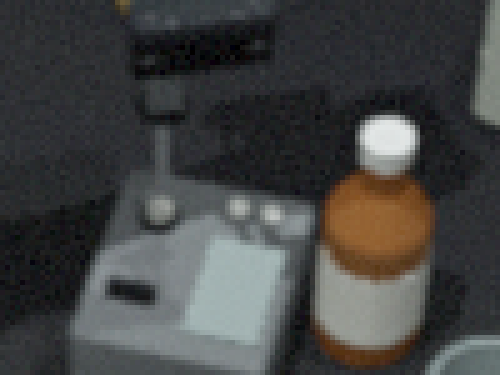

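jog_arm(
  increments=[
    {"dp": [0, -1, 5], "delta_rot": [0, 0, 0], "jaw": 0},
    {"dp": [0, 0, 3.5], "delta_rot": [0, 0, 0], "jaw": 0},
    {"dp": [0, 0, 2.3], "delta_rot": [0, 0, 0], "jaw": 0},
    {"dp": [0, 0, 2], "delta_rot": [0, 0, 0], "jaw": 0},
    {"dp": [0, 0, 0], "delta_rot": [0, 0, 0], "jaw": 0},
    {"dp": [0, 0, 0], "delta_rot": [0, 0, 0], "jaw": 0},
    {"dp": [0, 0, 0], "delta_rot": [0, 0, 0], "jaw": 0},
    {"dp": [0, 0, 0], "delta_rot": [0, 0, 0], "jaw": 0},
  ],
)

```text
clock: 9.5
eef_pos: [494.8, 331.6, 187.2]
orientation: [0.0, 0.955, 0.296, 0.0]
ft_force: [-0.2, -0.8, 1.6]
grip_width: 22.0
```

```bash
cat > st.py <<'E'
from plan import *
def st(tx=-2.4,ty=.3):
    o=get_obs();h=head();tip=o['eef_pos']+nominal(h)@np.array([tx,ty,128.9])
    print(o['clock'],'tcp',o['eef_pos'].round(2),'h',round(h,4),'tip',tip.round(2),'F',o['ft_force'].round(2),'M',o['wrist_torque'].round(3),'tilt',Rc()[:2,2].round(4))
    return o,h,tip
E
python3 - <<'E'
from st import *
o,h,tip=st()
w=read_camera('wrist');s=read_camera('scene')
a=cv2.resize(w[150:250,250:390],None,fx=4,fy=4,interpolation=3);b=cv2.resize(s[90:165,300:400],None,fx=5,fy=5,interpolation=3)
cv2.imwrite('pics/w7c.png',a);cv2.imwrite('pics/s7c.png',b)
st()
E
```

```text
9.5 tcp [494.78 331.62 187.22] h 0.601 tip [492.97 330.01  58.32] F [-0.18 -0.82  1.63] M [-0.319  0.197  0.003] tilt [ 0.0001 -0.0002]
9.6 tcp [494.81 331.6  187.15] h 0.6009 tip [493.   330.    58.25] F [-0.57 -0.09  2.73] M [-0.354  0.275 -0.032] tilt [ 0.     -0.0002]
```

View pics/w7c.png

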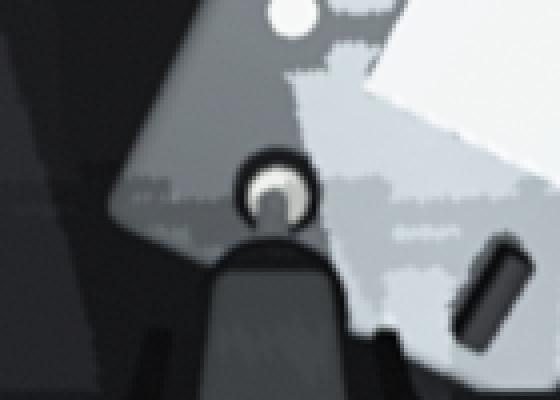

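View pics/s7c.png

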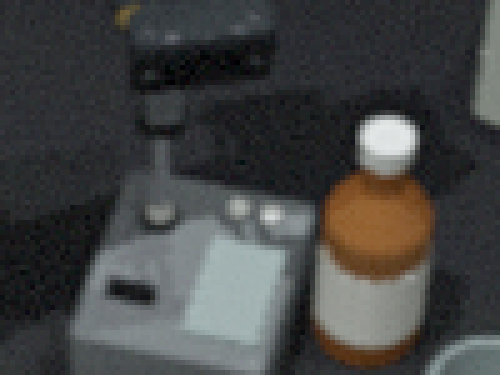

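```bash
python3 - <<'E'
from plan import *
for r in rows([494.8,331.6,247],.601,[572.7,41.9,247],0,n=7):print(r)
E
```

```text
([-14.2, 40.4, 0.0], 0.0859)
([-10.7, 41.5, 0.0], 0.0859)
([-7.1, 42.3, 0.0], 0.0859)
([-3.5, 42.7, 0.0], 0.0859)
([0.2, 42.9, 0.0], 0.0859)
([3.9, 42.7, 0.0], 0.0859)
([7.5, 42.2, 0.0], 0.0859)
```

jog_arm(
  increments=[
    {"dp": [0, 0, 0], "delta_rot": [0, 0, 0], "jaw": 0},
    {"dp": [0, 0, 0], "delta_rot": [0, 0, 0], "jaw": 0},
    {"dp": [0, 0, -15], "delta_rot": [0, 0, 0], "jaw": 0},
    {"dp": [0, 0, -45], "delta_rot": [0, 0, 0], "jaw": 0},
    {"dp": [-14.2, 40.4, 0], "delta_rot": [0, 0, 0.0859], "jaw": 0},
    {"dp": [-10.7, 41.5, 0], "delta_rot": [0, 0, 0.0859], "jaw": 0},
    {"dp": [-7.1, 42.3, 0], "delta_rot": [0, 0, 0.0859], "jaw": 0},
    {"dp": [-3.5, 42.7, 0], "delta_rot": [0, 0, 0.0859], "jaw": 0},
  ],
)

```text
clock: 10.6
eef_pos: [539.9, 165.3, 248.1]
orientation: [-0.0, 0.992, 0.127, 0.001]
ft_force: [0.1, 0.2, -1.1]
grip_width: 21.8
```

jog_arm(
  increments=[
    {"dp": [0.2, 42.9, 0], "delta_rot": [0, 0, 0.0859], "jaw": 0},
    {"dp": [3.9, 42.7, 0], "delta_rot": [0, 0, 0.0859], "jaw": 0},
    {"dp": [7.5, 42.2, 0], "delta_rot": [0, 0, 0.0859], "jaw": 0},
    {"dp": [0, 0, 0], "delta_rot": [0, 0, 0], "jaw": 0},
    {"dp": [0, 0, 15], "delta_rot": [0, 0, 0], "jaw": 0},
    {"dp": [0, 0, 18], "delta_rot": [0, 0, 0], "jaw": 0},
    {"dp": [0, 0, 8], "delta_rot": [0, 0, 0], "jaw": 0},
    {"dp": [0, 0, 0], "delta_rot": [0, 0, 0], "jaw": 0},
  ],
)

```text
clock: 11.6
eef_pos: [571.9, 42.5, 204.9]
orientation: [0.0, 1.0, 0.0, -0.001]
ft_force: [-0.3, -0.3, -1.3]
grip_width: 21.8
```

```bash
python3 - <<'E'
from st import *
o,h,tip=st()
w=read_camera('wrist');s=read_camera('scene')
cv2.imwrite('pics/w8.png',w);cv2.imwrite('pics/s8.png',s)
a=cv2.resize(w[125:250,240:400],None,fx=4,fy=4,interpolation=3);cv2.imwrite('pics/w8c.png',a)
print('go',nominal(h).T@(np.array([570.3,41.6,66])-tip))
C=cam('wrist',o);print(proj(C,[[570.3,41.6,66]]))
E
```

```text
11.6 tcp [571.92  42.47 204.94] h 0.001 tip [569.52  42.16  76.04] F [-0.28 -0.29 -1.28] M [ 0.042  0.008 -0.029] tilt [-0.0022 -0.    ]
go [ 0.77899417  0.5641627  10.04474307]
[[318.55662067 195.30392867]]
```

View pics/w8c.png

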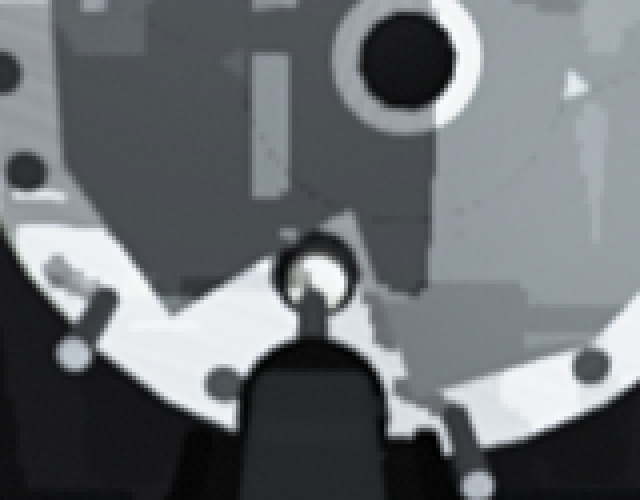

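View pics/s8.png

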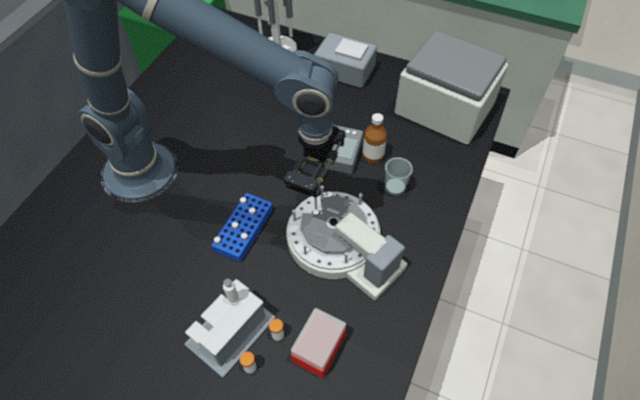

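jog_arm(
  increments=[
    {"dp": [0, 0, 5], "delta_rot": [0, 0, 0], "jaw": 0},
    {"dp": [0, 0, 4], "delta_rot": [0, 0, 0], "jaw": 0},
    {"dp": [0, 0, 3], "delta_rot": [0, 0, 0], "jaw": 0},
    {"dp": [0, 0, 2.5], "delta_rot": [0, 0, 0], "jaw": 0},
    {"dp": [0, 0, 0], "delta_rot": [0, 0, 0], "jaw": 0},
    {"dp": [0, 0, 0], "delta_rot": [0, 0, 0], "jaw": 0},
    {"dp": [0, 0, 0], "delta_rot": [0, 0, 0], "jaw": 0},
    {"dp": [0, 0, 0], "delta_rot": [0, 0, 0], "jaw": 0},
  ],
)

```text
clock: 12.7
eef_pos: [572.7, 42.0, 191.8]
orientation: [-0.0, 1.0, -0.0, 0.0]
ft_force: [-0.0, -0.2, 1.0]
grip_width: 21.7
```

```bash
python3 - <<'E'
from st import *
o,h,tip=st()
w=read_camera('wrist')
a=cv2.resize(w[125:250,240:400],None,fx=4,fy=4,interpolation=3);cv2.imwrite('pics/w9c.png',a)
st()
C=cam('wrist',o);print(proj(C,[[570.3,41.6,62.5]]))
E
```

```text
12.7 tcp [572.67  41.95 191.79] h -0.0003 tip [570.27  41.66  62.89] F [-0.05 -0.2   1.04] M [ 0.057  0.211 -0.006] tilt [0.0003 0.    ]
12.75 tcp [572.67  41.98 191.78] h -0.0003 tip [570.27  41.68  62.88] F [-0.65  0.2   0.96] M [0.079 0.222 0.006] tilt [0.0003 0.0001]
[[318.10518069 198.83574392]]
```

View pics/w9c.png

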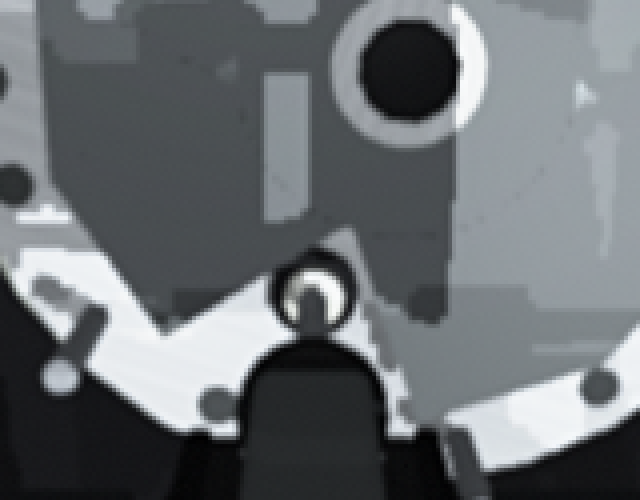

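```bash
python3 - <<'E'
from plan import *
o=dict(eef_pos=[571.92,42.47,204.94],orientation=Ro.from_matrix(nominal(.001)).as_quat()[[3,0,1,2]])
C=cam('wrist',o)
f=lambda x,y:[240+(x+.5)/4-.5,125+(y+.5)/4-.5]
pp=atz(C,[f(477,485)],98)[0];pa=atz(C,[f(75,354)],98)[0];ax=atz(C,[f(408,60)],79)[0];st=atz(C,[f(316,282)],66)[0]
print(pp,pa,ax,st)
from scipy.optimize import least_squares
# prior estimates of points, combine
obs=[('ax',0,0,ax),('ax',0,0,[630.4,21.5]),('st',0,65,st),('st',0,65,[570.3,41.6]),('pp',30,107,pp),('pp',30,107,[527,.2]),('pa',-30,107,pa),('pa',-30,107,[562.3,101.8])]
def fn(p): return np.concatenate([[p[0]+r*np.cos(p[2]+np.radians(d))-q[0],p[1]+r*np.sin(p[2]+np.radians(d))-q[1]] for _,d,r,q in obs])
r=least_squares(fn,[630,21,2.8]);print(r.x,np.degrees(r.x[2]),fn(r.x).reshape(-1,2).round(1).tolist())
E
```

```text
[5.26007729e+02 3.49576734e-01 9.80000000e+01] [561.47292269 101.01206392  98.        ] [631.00849725  19.20736609  79.        ] [570.80963088  41.53241552  66.        ]
[631.46029013  20.16633729   2.80390644] 160.65200493049278 [[0.5, 1.0], [1.1, -1.3], [-0.7, 0.2], [-0.2, 0.1], [0.3, 0.0], [-0.7, 0.2], [0.3, 0.3], [-0.5, -0.5]]
```

jog_arm(
  increments=[
    {"dp": [0, 0, 1], "delta_rot": [0, 0, 0], "jaw": 0},
    {"dp": [0, 0, 0], "delta_rot": [0, 0, 0], "jaw": 0},
    {"dp": [0, 0, 0], "delta_rot": [0, 0, 0], "jaw": 0},
    {"dp": [0, 0, 0], "delta_rot": [0, 0, 0], "jaw": 0},
    {"dp": [0, 0, 0], "delta_rot": [0, 0, 0], "jaw": 0},
    {"dp": [0, 0, 0], "delta_rot": [0, 0, 0], "jaw": 0},
    {"dp": [0, 0, -15], "delta_rot": [0, 0, 0], "jaw": 0},
    {"dp": [0, 0, -40], "delta_rot": [0, 0, 0], "jaw": 0},
  ],
)

```text
clock: 13.75
eef_pos: [571.1, 41.3, 244.6]
orientation: [0.0, 1.0, -0.0, -0.003]
ft_force: [1.1, -0.3, -1.6]
grip_width: 22.3
```

```bash
python3 - <<'E'
from st import *
o,h,tip=st();print(o['joints'])
for r in rows([572.7,41.9,245.8],0,[534.3,-19.4,245.8],-.35,n=3):print(r)
E
```

```text
13.75 tcp [571.14  41.32 244.59] h -0.0003 tip [568.74  41.02 115.69] F [ 1.14 -0.32 -1.57] M [ 0.021 -0.088 -0.014] tilt [-0.0051 -0.0008]
[ 0.10930938  0.31514851 -0.32153919  1.75135266  0.1099578   1.09793627
 -1.81926317]
([-12.8, 20.4, 0.0], 0.1167)
([-10.3, 21.8, 0.0], 0.1167)
([-7.7, 22.8, 0.0], 0.1167)
```

jog_arm(
  increments=[
    {"dp": [-12.8, 20.4, 0], "delta_rot": [0, 0, 0.1167], "jaw": 0},
    {"dp": [-10.3, 21.8, 0], "delta_rot": [0, 0, 0.1167], "jaw": 0},
    {"dp": [-7.7, 22.8, 0], "delta_rot": [0, 0, 0.1167], "jaw": 0},
    {"dp": [0, 0, 0], "delta_rot": [0, 0, 0], "jaw": 0},
    {"dp": [0, 0, 15], "delta_rot": [0, 0, 0], "jaw": 0},
    {"dp": [0, 0, 20], "delta_rot": [0, 0, 0], "jaw": 0},
    {"dp": [0, 0, 13], "delta_rot": [0, 0, 0], "jaw": 0},
    {"dp": [0, 0, 0], "delta_rot": [0, 0, 0], "jaw": 0},
  ],
  newtons=45,
)

```text
clock: 14.75
eef_pos: [533.6, -18.7, 196.1]
orientation: [0.0, 0.985, -0.174, -0.001]
ft_force: [-0.5, -0.1, -1.0]
grip_width: 22.0
```

```bash
python3 - <<'E'
from st import *
import pickle
o,h,tip=st();print(o['joints'])
w=read_camera('wrist');s=read_camera('scene');cv2.imwrite('pics/w10.png',w)
cv2.imwrite('pics/s10c.png',cv2.resize(s[180:290,275:395],None,fx=5,fy=5,interpolation=3))
pickle.dump(o,open('o10.pkl','wb'))
# arc rows: command frame start = nominal cmd
A=np.array([631.5,20.2]);hh=-.35
ang=np.radians(np.linspace(201.4,142,25))
P=A+107*np.c_[np.cos(ang),np.sin(ang)]
N=nominal(hh)
d=np.diff(P,axis=0);D=np.c_[d,np.zeros(24)]@N
print(D[:,:2].round(1).tolist())
E
```

```text
14.75 tcp [533.62 -18.69 196.13] h -0.3489 tip [531.26 -18.16  67.23] F [-0.49 -0.11 -1.02] M [ 0.077 -0.024 -0.001] tilt [-0.003   0.0004]
[ 0.15473     0.29225938 -0.24098687  1.8982563   0.08308817  0.96361841
 -2.04375276]
[[-3.0, -3.5], [-2.8, -3.7], [-2.7, -3.8], [-2.5, -3.9], [-2.3, -4.0], [-2.2, -4.1], [-2.0, -4.2], [-1.8, -4.3], [-1.6, -4.3], [-1.4, -4.4], [-1.2, -4.5], [-1.0, -4.5], [-0.8, -4.5], [-0.6, -4.6], [-0.4, -4.6], [-0.2, -4.6], [-0.0, -4.6], [0.1, -4.6], [0.3, -4.6], [0.5, -4.6], [0.7, -4.6], [0.9, -4.5], [1.1, -4.5], [1.3, -4.4]]
```

View pics/w10.png

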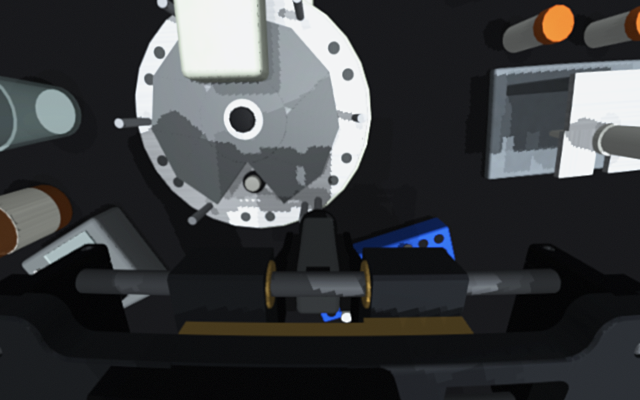

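View pics/s10c.png

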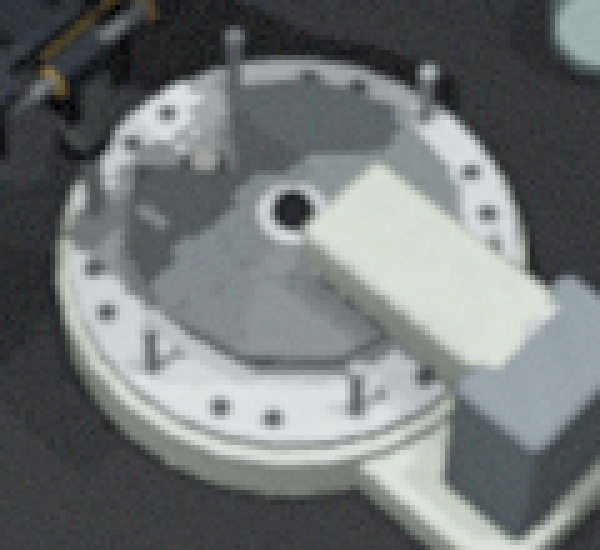

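jog_arm(
  increments=[
    {"dp": [-3.0, -3.5, 0], "delta_rot": [0, 0, 0], "jaw": 0},
    {"dp": [-2.8, -3.7, 0], "delta_rot": [0, 0, 0], "jaw": 0},
    {"dp": [-2.7, -3.8, 0], "delta_rot": [0, 0, 0], "jaw": 0},
    {"dp": [-2.5, -3.9, 0], "delta_rot": [0, 0, 0], "jaw": 0},
    {"dp": [-2.3, -4.0, 0], "delta_rot": [0, 0, 0], "jaw": 0},
    {"dp": [-2.2, -4.1, 0], "delta_rot": [0, 0, 0], "jaw": 0},
    {"dp": [-2.0, -4.2, 0], "delta_rot": [0, 0, 0], "jaw": 0},
    {"dp": [-1.8, -4.3, 0], "delta_rot": [0, 0, 0], "jaw": 0},
  ],
)

```text
clock: 15.85
eef_pos: [527.1, 17.0, 197.7]
orientation: [0.0, 0.985, -0.174, 0.0]
ft_force: [0.5, -0.6, -1.2]
grip_width: 21.7
```

```bash
python3 - <<'E'
from st import *
o,h,tip=st()
w=read_camera('wrist');s=read_camera('scene');cv2.imwrite('pics/w11.png',w)
cv2.imwrite('pics/s11c.png',cv2.resize(s[180:290,275:395],None,fx=5,fy=5,interpolation=3))
v=tip[:2]-[631.5,20.2];print(np.hypot(*v),np.degrees(np.arctan2(v[1],v[0]))%360)
E
```

```text
15.85 tcp [527.07  16.96 197.68] h -0.3505 tip [524.71  17.5   68.78] F [ 0.55 -0.61 -1.17] M [-0.313 -0.279  0.034] tilt [ 0.0003 -0.0003]
106.82417982126226 181.44694564977272
```

View pics/w11.png

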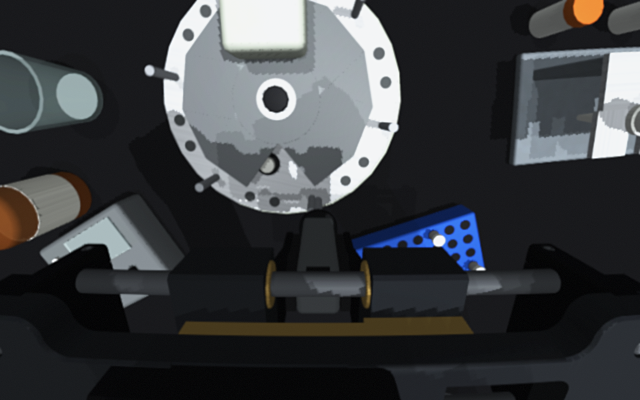

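View pics/s11c.png

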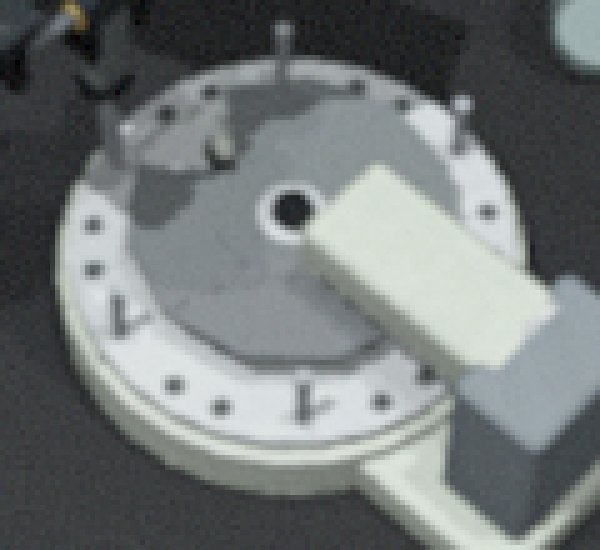

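jog_arm(
  increments=[
    {"dp": [-1.6, -4.3, 0], "delta_rot": [0, 0, 0], "jaw": 0},
    {"dp": [-1.4, -4.4, 0], "delta_rot": [0, 0, 0], "jaw": 0},
    {"dp": [-1.2, -4.5, 0], "delta_rot": [0, 0, 0], "jaw": 0},
    {"dp": [-1.0, -4.5, 0], "delta_rot": [0, 0, 0], "jaw": 0},
    {"dp": [-0.8, -4.5, 0], "delta_rot": [0, 0, 0], "jaw": 0},
    {"dp": [-0.6, -4.6, 0], "delta_rot": [0, 0, 0], "jaw": 0},
    {"dp": [-0.4, -4.6, 0], "delta_rot": [0, 0, 0], "jaw": 0},
    {"dp": [-0.2, -4.6, 0], "delta_rot": [0, 0, 0], "jaw": 0},
  ],
)

```text
clock: 16.95
eef_pos: [532.5, 53.7, 197.6]
orientation: [-0.0, 0.985, -0.174, -0.0]
ft_force: [0.4, -0.2, -1.9]
grip_width: 21.8
```

```bash
python3 - <<'E'
from st import *
o,h,tip=st()
s=read_camera('scene')
cv2.imwrite('pics/s12c.png',cv2.resize(s[180:290,275:395],None,fx=5,fy=5,interpolation=3))
v=tip[:2]-[631.5,20.2];print(np.hypot(*v),np.degrees(np.arctan2(v[1],v[0]))%360)
E
```

```text
16.95 tcp [532.47  53.75 197.6 ] h -0.3503 tip [530.11  54.29  68.7 ] F [ 0.42 -0.23 -1.91] M [ 0.041  0.066 -0.057] tilt [-0.0003  0.0003]
106.96418814308565 161.41481671133633
```

View pics/s12c.png

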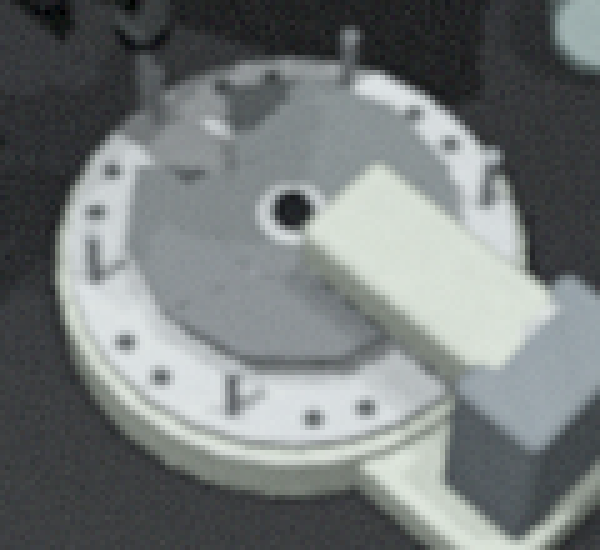

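jog_arm(
  increments=[
    {"dp": [0, -4.6, 0], "delta_rot": [0, 0, 0], "jaw": 0},
    {"dp": [0.1, -4.6, 0], "delta_rot": [0, 0, 0], "jaw": 0},
    {"dp": [0.3, -4.6, 0], "delta_rot": [0, 0, 0], "jaw": 0},
    {"dp": [0.5, -4.6, 0], "delta_rot": [0, 0, 0], "jaw": 0},
    {"dp": [0.7, -4.6, 0], "delta_rot": [0, 0, 0], "jaw": 0},
    {"dp": [0.9, -4.5, 0], "delta_rot": [0, 0, 0], "jaw": 0},
    {"dp": [0, 0, 0], "delta_rot": [0, 0, 0], "jaw": 0},
    {"dp": [0, 0, 0], "delta_rot": [0, 0, 0], "jaw": 0},
  ],
)

```text
clock: 18.0
eef_pos: [544.3, 78.0, 197.6]
orientation: [0.0, 0.985, -0.174, -0.0]
ft_force: [0.5, 0.0, -2.3]
grip_width: 21.4
```

```bash
python3 - <<'E'
from st import *
o,h,tip=st()
s=read_camera('scene');w=read_camera('wrist');cv2.imwrite('pics/w13.png',w)
cv2.imwrite('pics/s13c.png',cv2.resize(s[180:290,275:395],None,fx=5,fy=5,interpolation=3))
v=tip[:2]-[631.5,20.2];print(np.hypot(*v),np.degrees(np.arctan2(v[1],v[0]))%360)
E
```

```text
18.0 tcp [544.28  77.97 197.62] h -0.3506 tip [541.92  78.51  68.72] F [ 0.53  0.05 -2.35] M [ 0.065  0.027 -0.079] tilt [-0.0001 -0.0002]
106.88820266194286 146.93680040785398
```

View pics/s13c.png

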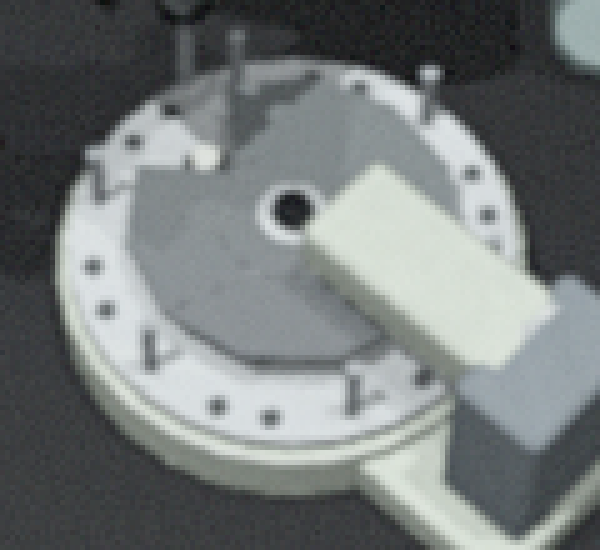

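View pics/w13.png

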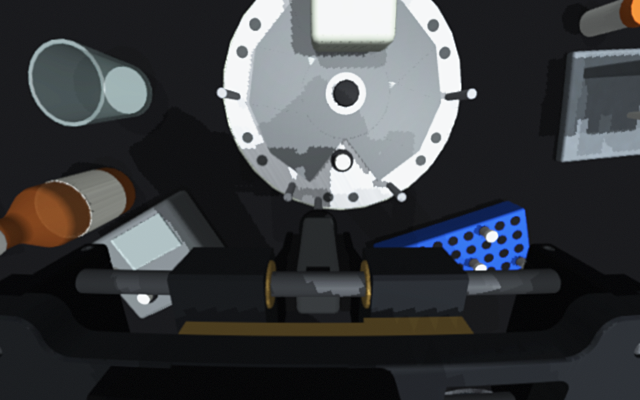

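```bash
python3 - <<'E'
from st import *
for r in rows([544.28,77.97,0],-.3506,[572.66,41.06,0],-.3506,n=2):print(r)
E
```

```text
([19.7, 12.5, 0.0], -0.0)
([19.7, 12.5, 0.0], -0.0)
```

jog_arm(
  increments=[
    {"dp": [0, 0, -14], "delta_rot": [0, 0, 0], "jaw": 0},
    {"dp": [0, 0, -16], "delta_rot": [0, 0, 0], "jaw": 0},
    {"dp": [13.1, 8.3, 0], "delta_rot": [0, 0, 0], "jaw": 0},
    {"dp": [13.1, 8.3, 0], "delta_rot": [0, 0, 0], "jaw": 0},
    {"dp": [13.2, 8.4, 0], "delta_rot": [0, 0, 0], "jaw": 0},
    {"dp": [0, 0, 10], "delta_rot": [0, 0, 0], "jaw": 0},
    {"dp": [0, 0, 10], "delta_rot": [0, 0, 0], "jaw": 0},
    {"dp": [0, 0, 0], "delta_rot": [0, 0, 0], "jaw": 0},
  ],
)

```text
clock: 19.1
eef_pos: [571.5, 41.7, 206.0]
orientation: [0.0, 0.985, -0.174, -0.002]
ft_force: [-0.9, -0.1, -1.8]
grip_width: 21.5
```

```bash
python3 - <<'E'
from st import *
o,h,tip=st()
w=read_camera('wrist');cv2.imwrite('pics/w14c.png',cv2.resize(w[125:250,240:400],None,fx=4,fy=4,interpolation=3))
print('go',nominal(h).T@(np.array([570.3,41.6,66])-tip))
C=cam('wrist',o);print((proj(C,[[570.3,41.6,66],tip,tip+[0,0,4]])-[240,125])*4)
E
```

```text
19.1 tcp [571.48  41.65 206.03] h -0.3492 tip [569.13  42.19  77.13] F [-0.87 -0.1  -1.84] M [ 0.036  0.049 -0.024] tilt [-0.0033 -0.    ]
go [ 1.30494657  0.15599392 11.13190874]
[[313.05271039 277.50423354]
 [312.59070006 293.97997013]
 [312.63402105 298.45537873]]
```

View pics/w14c.png

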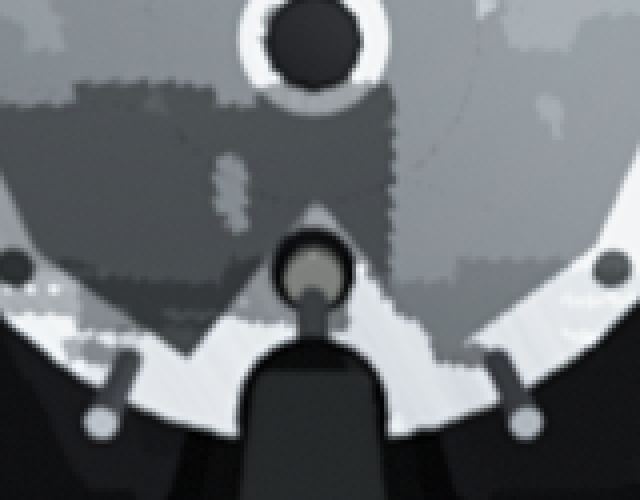

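jog_arm(
  increments=[
    {"dp": [0, 0, 6], "delta_rot": [0, 0, 0], "jaw": 0},
    {"dp": [0, 0, 4.5], "delta_rot": [0, 0, 0], "jaw": 0},
    {"dp": [0, 0, 3.3], "delta_rot": [0, 0, 0], "jaw": 0},
    {"dp": [0, 0, 2.9], "delta_rot": [0, 0, 0], "jaw": 0},
    {"dp": [0, 0, 0], "delta_rot": [0, 0, 0], "jaw": 0},
    {"dp": [0, 0, 0], "delta_rot": [0, 0, 0], "jaw": 0},
    {"dp": [0, 0, 0], "delta_rot": [0, 0, 0], "jaw": 0},
    {"dp": [0, 0, 0], "delta_rot": [0, 0, 0], "jaw": 0},
  ],
)

```text
clock: 20.15
eef_pos: [572.7, 41.2, 191.1]
orientation: [-0.0, 0.985, -0.174, 0.0]
ft_force: [-1.9, -0.1, 1.5]
grip_width: 22.1
```

```bash
python3 - <<'E'
from st import *
o,h,tip=st()
w=read_camera('wrist');cv2.imwrite('pics/w15c.png',cv2.resize(w[125:250,240:400],None,fx=4,fy=4,interpolation=3))
st()
E
```

```text
20.15 tcp [572.74  41.23 191.08] h -0.3504 tip [570.39  41.77  62.18] F [-1.9  -0.06  1.47] M [ 0.154  0.435 -0.003] tilt [0.0001 0.0001]
20.2 tcp [572.76  41.21 191.07] h -0.3504 tip [570.4   41.75  62.17] F [-1.52  0.59  1.34] M [0.219 0.362 0.014] tilt [0.0002 0.0001]
```

View pics/w15c.png

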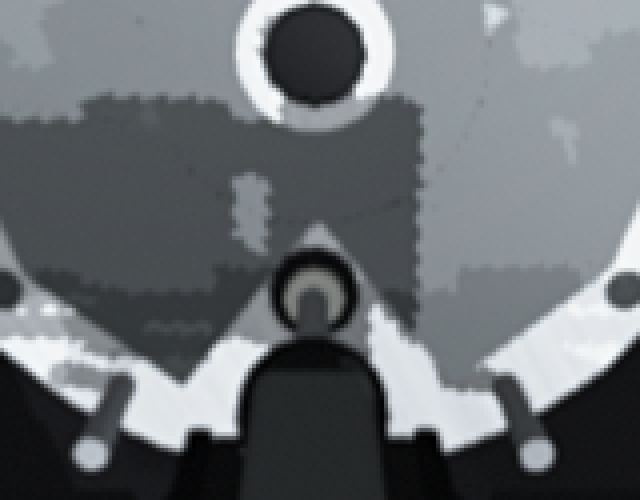

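```bash
python3 - <<'E'
from st import *
k=-.5938+.3504
h0=-.3504;h1=h0+3*k/7
for r in rows([572.7,41.2,260],h0,[490,-105,260],h1,n=3):print(r)
print()
for r in rows([490,-105,260],h1,[440,-290,260],-.5938,n=4):print(r)
for r in rows([440,-290,260],-.5938,[488.5,-368.4,260],-.5938,n=3):print(r)
E
```

```text
([-9.2, 55.2, 0.0], 0.0348)
([-7.2, 55.5, 0.0], 0.0348)
([-5.3, 55.7, 0.0], 0.0348)

([9.1, 47.0, 0.0], 0.0348)
([10.7, 46.7, 0.0], 0.0348)
([12.3, 46.3, 0.0], 0.0348)
([13.9, 45.8, 0.0], 0.0348)
([28.0, 12.6, 0.0], -0.0)
([28.0, 12.6, 0.0], -0.0)
([28.0, 12.6, 0.0], -0.0)
```

jog_arm(
  increments=[
    {"dp": [0, 0, 0], "delta_rot": [0, 0, 0], "jaw": 0},
    {"dp": [0, 0, 0], "delta_rot": [0, 0, 0], "jaw": 0},
    {"dp": [0, 0, 0], "delta_rot": [0, 0, 0], "jaw": 0},
    {"dp": [0, 0, -15], "delta_rot": [0, 0, 0], "jaw": 0},
    {"dp": [0, 0, -54], "delta_rot": [0, 0, 0], "jaw": 0},
    {"dp": [-9.2, 55.2, 0], "delta_rot": [0, 0, 0.0348], "jaw": 0},
    {"dp": [-7.2, 55.5, 0], "delta_rot": [0, 0, 0.0348], "jaw": 0},
    {"dp": [-5.3, 55.7, 0], "delta_rot": [0, 0, 0.0348], "jaw": 0},
  ],
)

```text
clock: 21.2
eef_pos: [489.4, -106.7, 260.9]
orientation: [0.0, 0.974, -0.226, 0.001]
ft_force: [1.2, -0.9, -1.0]
grip_width: 22.0
```

jog_arm(
  increments=[
    {"dp": [9.1, 47.0, 0], "delta_rot": [0, 0, 0.0348], "jaw": 0},
    {"dp": [10.7, 46.7, 0], "delta_rot": [0, 0, 0.0348], "jaw": 0},
    {"dp": [12.3, 46.3, 0], "delta_rot": [0, 0, 0.0348], "jaw": 0},
    {"dp": [13.9, 45.8, 0], "delta_rot": [0, 0, 0.0348], "jaw": 0},
    {"dp": [28.0, 12.6, 0], "delta_rot": [0, 0, 0], "jaw": 0},
    {"dp": [28.0, 12.6, 0], "delta_rot": [0, 0, 0], "jaw": 0},
    {"dp": [28.0, 12.6, 0], "delta_rot": [0, 0, 0], "jaw": 0},
    {"dp": [0, 0, 0], "delta_rot": [0, 0, 0], "jaw": 0},
  ],
)

```text
clock: 22.2
eef_pos: [488.8, -370.5, 260.1]
orientation: [0.001, 0.956, -0.294, 0.0]
ft_force: [-1.2, 0.6, -1.2]
grip_width: 21.9
```

jog_arm(
  increments=[
    {"dp": [0, 0, 0], "delta_rot": [0, 0, 0], "jaw": 0},
    {"dp": [0, 0, 0], "delta_rot": [0, 0, 0], "jaw": 0},
    {"dp": [0, 0, 0], "delta_rot": [0, 0, 0], "jaw": 0},
    {"dp": [0, 0, 0], "delta_rot": [0, 0, 0], "jaw": 0},
    {"dp": [0, 0, 0], "delta_rot": [0, 0, 0], "jaw": 0},
    {"dp": [0, 0, 0], "delta_rot": [0, 0, 0], "jaw": 0},
    {"dp": [0, 0, 0], "delta_rot": [0, 0, 0], "jaw": 0},
    {"dp": [0, 0, 0], "delta_rot": [0, 0, 0], "jaw": 0},
  ],
)

```text
clock: 23.2
eef_pos: [488.5, -368.3, 259.9]
orientation: [0.0, 0.956, -0.293, 0.0]
ft_force: [0.3, 0.5, -1.4]
grip_width: 21.9
```

```bash
python3 - <<'E'
from st import *
o,h,tip=st()
print('go tcp',nominal(h).T@(np.array([488.53,-368.4,158.9])-o['eef_pos']),h+.5938)
w=read_camera('wrist');s=read_camera('scene');cv2.imwrite('pics/w16.png',w)
cv2.imwrite('pics/w16c.png',cv2.resize(w[110:260,220:420],None,fx=4,fy=4,interpolation=3))
cv2.imwrite('pics/s16c.png',cv2.resize(s[250:380,170:300],None,fx=4,fy=4,interpolation=3))
E
```

```text
23.2 tcp [ 488.47 -368.27  259.93] h -0.5941 tip [ 486.31 -367.18  131.03] F [ 0.28  0.5  -1.39] M [0.061 0.011 0.019] tilt [ 0. -0.]
go tcp [1.22630621e-01 7.22647841e-02 1.01033343e+02] -0.00027606560243675915
```

View pics/w16c.png

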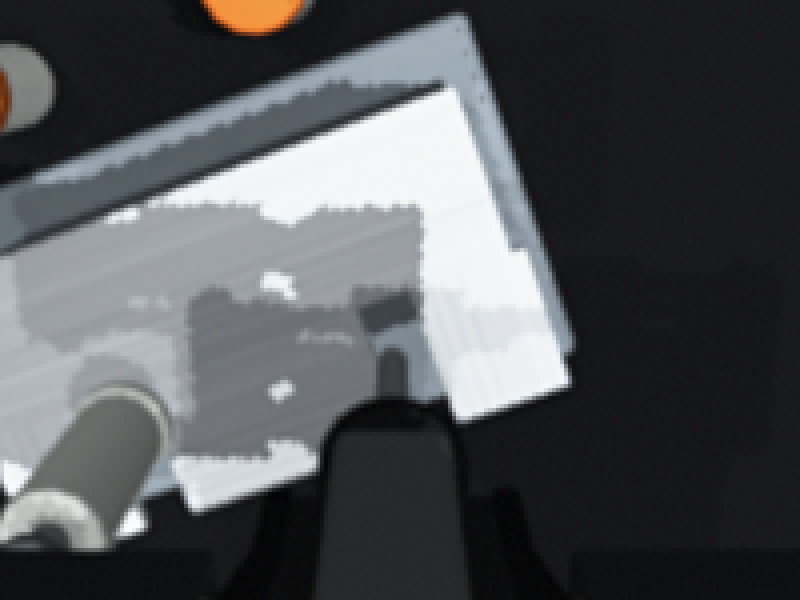

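View pics/s16c.png

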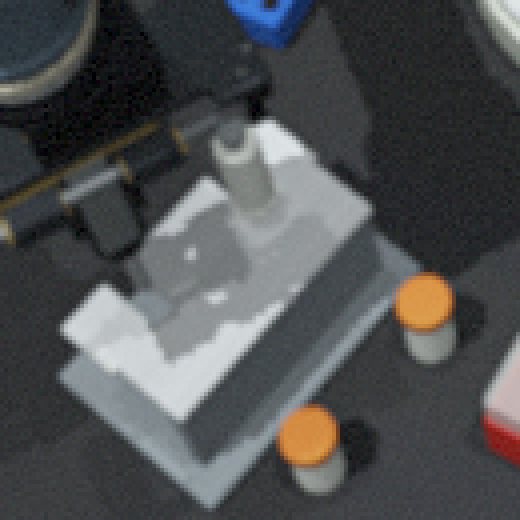

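jog_arm(
  increments=[
    {"dp": [0, 0, 10], "delta_rot": [0, 0, 0], "jaw": 0},
    {"dp": [0, 0, 12], "delta_rot": [0, 0, 0], "jaw": 0},
    {"dp": [0, 0, 10], "delta_rot": [0, 0, 0], "jaw": 0},
    {"dp": [0, 0, 8], "delta_rot": [0, 0, 0], "jaw": 0},
    {"dp": [0, 0, 10], "delta_rot": [0, 0, 0], "jaw": 0},
    {"dp": [0, 0, 10], "delta_rot": [0, 0, 0], "jaw": 0},
    {"dp": [0, 0, 0], "delta_rot": [0, 0, 0], "jaw": 0},
    {"dp": [0, 0, 0], "delta_rot": [0, 0, 0], "jaw": 0},
  ],
)

```text
clock: 24.3
eef_pos: [488.7, -368.4, 200.2]
orientation: [0.0, 0.956, -0.293, 0.0]
ft_force: [0.2, 0.2, -1.4]
grip_width: 21.2
```

```bash
python3 - <<'E'
from st import *
o,h,tip=st()
print('go tcp',nominal(h).T@(np.array([488.53,-368.4,158.9])-o['eef_pos']),h+.5938)
w=read_camera('wrist')
cv2.imwrite('pics/w17c.png',cv2.resize(w[110:260,220:420],None,fx=4,fy=4,interpolation=3))
E
```

```text
24.3 tcp [ 488.7  -368.4   200.22] h -0.594 tip [ 486.55 -367.31   71.32] F [ 0.19  0.22 -1.4 ] M [ 0.037 -0.047 -0.055] tilt [ 0.0006 -0.0004]
go tcp [-0.1435278   0.09527016 41.31583138] -0.00021370127521225246
```

View pics/w17c.png

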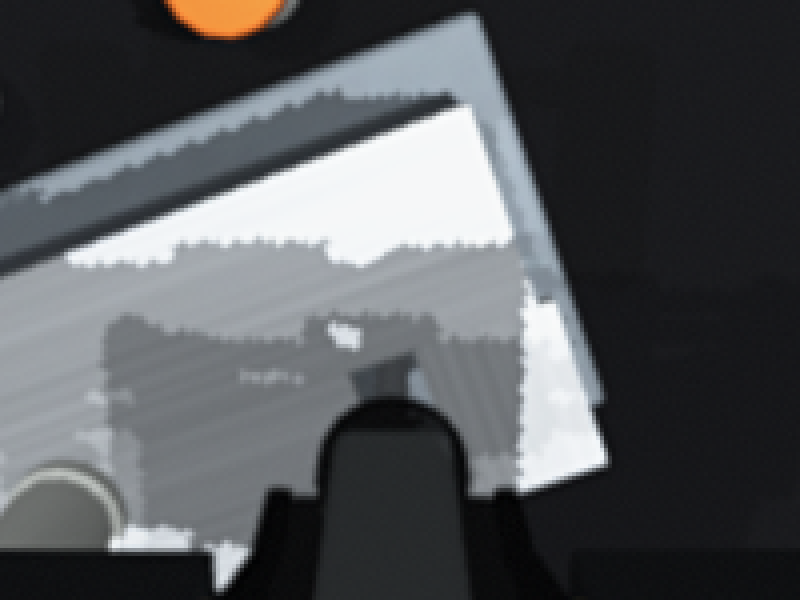

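jog_arm(
  increments=[
    {"dp": [0, 0, 9], "delta_rot": [0, 0, 0], "jaw": 0},
    {"dp": [0, 0, 10], "delta_rot": [0, 0, 0], "jaw": 0},
    {"dp": [0, 0, 8], "delta_rot": [0, 0, 0], "jaw": 0},
    {"dp": [0, 0, 6], "delta_rot": [0, 0, 0], "jaw": 0},
    {"dp": [0, 0, 4], "delta_rot": [0, 0, 0], "jaw": 0},
    {"dp": [0, 0, 2], "delta_rot": [0, 0, 0], "jaw": 0},
    {"dp": [0, 0, 1.3], "delta_rot": [0, 0, 0], "jaw": 0},
    {"dp": [0, 0, 0], "delta_rot": [0, 0, 0], "jaw": 0},
  ],
)

```text
clock: 25.35
eef_pos: [488.6, -368.3, 159.8]
orientation: [0.0, 0.956, -0.293, 0.0]
ft_force: [0.1, -0.2, -1.5]
grip_width: 21.5
```

```bash
python3 - <<'E'
from st import *
o,h,tip=st()
print('go tcp',nominal(h).T@(np.array([488.53,-368.4,158.9])-o['eef_pos']))
E
```

```text
25.35 tcp [ 488.58 -368.3   159.79] h -0.594 tip [ 486.42 -367.2    30.89] F [ 0.13 -0.24 -1.53] M [ 0.047  0.03  -0.047] tilt [ 0.0003 -0.0002]
go tcp [0.01840456 0.11002277 0.89297521]
```

jog_arm(
  increments=[
    {"dp": [0, 0, 0.4], "delta_rot": [0, 0, 0], "jaw": 0},
    {"dp": [0, 0, 0.4], "delta_rot": [0, 0, 0], "jaw": 0},
    {"dp": [0, 0, 0], "delta_rot": [0, 0, 0], "jaw": 0},
    {"dp": [0, 0, 0], "delta_rot": [0, 0, 0], "jaw": 0.3},
    {"dp": [0, 0, 0], "delta_rot": [0, 0, 0], "jaw": 0.45},
    {"dp": [0, 0, 0], "delta_rot": [0, 0, 0], "jaw": 0.6},
    {"dp": [0, 0, 0], "delta_rot": [0, 0, 0], "jaw": 0.8},
    {"dp": [0, 0, 0], "delta_rot": [0, 0, 0], "jaw": 1},
  ],
  newtons=15,
)

```text
clock: 26.35
eef_pos: [488.5, -368.2, 158.9]
orientation: [0.0, 0.956, -0.293, 0.0]
ft_force: [0.5, -0.4, 0.2]
grip_width: 58.3
```

```bash
python3 - <<'E'
from st import *
o,h,tip=st();print(o['grip_width'])
cv2.imwrite('pics/w18.png',read_camera('wrist'))
E
```

```text
26.35 tcp [ 488.55 -368.23  158.91] h -0.594 tip [ 486.39 -367.14   30.01] F [ 0.48 -0.39  0.2 ] M [0.107 0.026 0.032] tilt [ 0.0001 -0.    ]
58.322762282833814
```

View pics/w18.png

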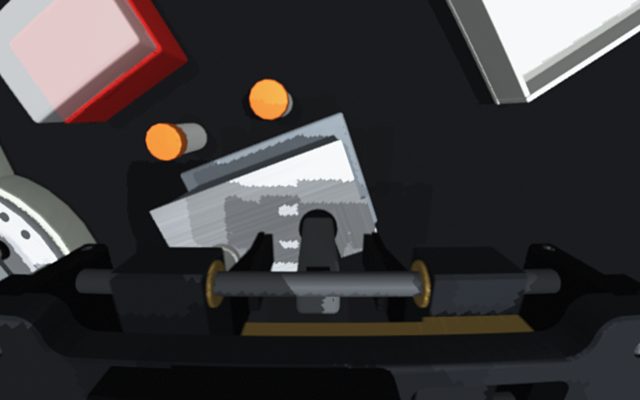

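Released and hanging. Retreat straight up, then back for a check.

jog_arm(
  increments=[
    {"dp": [0, 0, 0], "delta_rot": [0, 0, 0], "jaw": 1},
    {"dp": [0, 0, 0], "delta_rot": [0, 0, 0], "jaw": 1},
    {"dp": [0, 0, -10], "delta_rot": [0, 0, 0], "jaw": 1},
    {"dp": [0, 0, -30], "delta_rot": [0, 0, 0], "jaw": 1},
    {"dp": [0, 0, -40], "delta_rot": [0, 0, 0], "jaw": 1},
    {"dp": [0, 0, -40], "delta_rot": [0, 0, 0], "jaw": 1},
    {"dp": [-40, 0, 0], "delta_rot": [0, 0, 0], "jaw": 1},
    {"dp": [-40, 0, 0], "delta_rot": [0, 0, 0], "jaw": 1},
  ],
)

```text
clock: 27.4
eef_pos: [421.8, -323.2, 280.1]
orientation: [0.0, 0.956, -0.293, 0.001]
ft_force: [0.3, -0.8, 0.0]
grip_width: 86.8
```

jog_arm(
  increments=[
    {"dp": [0, 0, 0], "delta_rot": [0, 0, 0], "jaw": 1},
    {"dp": [0, 0, 0], "delta_rot": [0, 0, 0], "jaw": 1},
    {"dp": [0, 0, 0], "delta_rot": [0, 0, 0], "jaw": 1},
    {"dp": [0, 0, 0], "delta_rot": [0, 0, 0], "jaw": 1},
    {"dp": [0, 0, 0], "delta_rot": [0, 0, 0], "jaw": 1},
    {"dp": [0, 0, 0], "delta_rot": [0, 0, 0], "jaw": 1},
    {"dp": [0, 0, 0], "delta_rot": [0, 0, 0], "jaw": 1},
    {"dp": [0, 0, 0], "delta_rot": [0, 0, 0], "jaw": 1},
  ],
)

```text
clock: 28.4
eef_pos: [422.2, -323.5, 278.9]
orientation: [0.0, 0.956, -0.293, 0.0]
ft_force: [-0.3, 0.8, 0.6]
grip_width: 87.5
```

```bash
python3 - <<'E'
from st import *
o,h,tip=st();print(o['grip_width'])
w=read_camera('wrist');t=read_camera('top');s=read_camera('scene')
cv2.imwrite('pics/w19.png',w);cv2.imwrite('pics/t19.png',t);cv2.imwrite('pics/s19.png',s)
C=cam('wrist',o);p=proj(C,[[486.5,-367.2,195]])[0];print(p);u,v=p.astype(int)
crop(w,u-50,v-40,u+50,v+35,6,'pics/w19c.png')
E
```

```text
28.4 tcp [ 422.19 -323.45  278.85] h -0.594 tip [ 420.03 -322.36  149.95] F [-0.29  0.84  0.57] M [ 0.11  -0.028  0.035] tilt [ 0. -0.]
87.47711651497502
[318.60743178 120.39938936]
```

View pics/w19c.png

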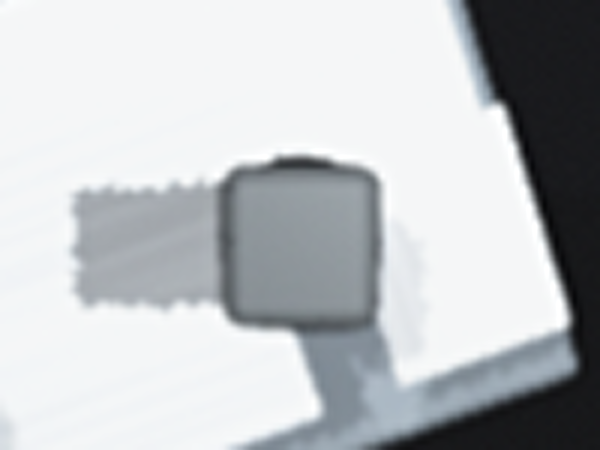

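View pics/t19.png

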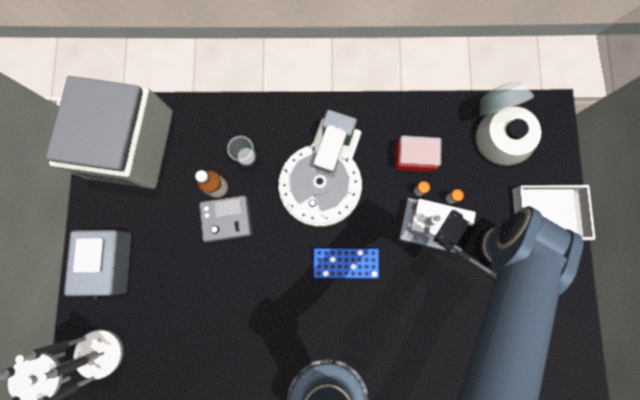

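View pics/s19.png

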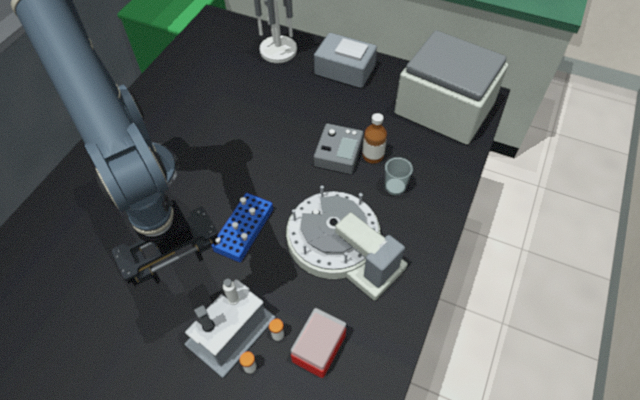

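```bash
python3 - <<'E'
from workcell import close_job
print(close_job())
E
```

```text
the job is handed in; nothing more can be done
None
```

The probe pressed the reference stud and then the window stud. It then pushed the carousel clockwise by one rest position, pressed the new stud, and went back into its own slot. I handed the job in at about 28.5 s; `close_job()` gives no verdict.

- **Presses:** By the arm's position the studs sank about 3.7 mm (reference), 3.1 then about 4 mm (first window stud) and 3.8 mm (new stud). Each was held for at least about half a second. The force sensor agreed only roughly: about 2 to 3.5 N above baseline, with about 1 N of noise. For the first window stud it suggested only about 2 mm, so I added 1 mm and held longer. I did not read the force again after adding that 1 mm. While the new stud was down, the sensor showed up to about 2 N of sideways force.
- **Carousel:** It sprang into the next rest position by itself. The rim pins line up with the starting pattern and a stud shows in the window.
- **Probe:** The last wrist picture shows it upright in its original slot. The gripper is open and clear of everything.
- **Bystanders:** Nothing on the bench looks moved in the last top and scene pictures. On the way out of the stand the stem passed the pipette with an estimated 3 mm of room, which I noticed only afterwards. The pipette looks undisturbed, and I took a wider path on the way back.

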